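# Book out a coffee order with the tag scanner

### The arm

A 7-joint arm with a two-finger parallel gripper is mounted at the origin on the work surface. World frame = base frame: x ahead of the robot, y to its left, z up, the work surface at z = 0. Lengths are in m, angles in rad, forces in N, time in s.
With the tool pointing down it reaches from about 0.35 to 0.9 m from the base axis. Payload 7.2 kg.
Tool frame: the origin (TCP) lies where the fingers leave the gripper's body, on its centre line; the fingertips stand 80 mm ahead of it and the grasp point (between the pads) lies 61 mm ahead of it; z points along the fingers, y is the line along which they close (so a half turn about z gives the same grasp; the last joint's range is limited). The gripper opens to 88 mm and grips with 3 to 60 N. Pads are 20 mm wide; open, the fingers measure 115 mm over their backs; the gripper's body (75 mm by 178 mm) begins 61 mm behind the grasp point.
Start: joints at [-1.245, 0.411, -0.013, 1.596, 0.006, 1.134, -0.082], TCP at [0.24, 0.577, 0.303] pointing down, gripper open.
Joint ranges: [-2.95, 2.95], [-0.29, 1.99], [-1.47, 1.44], [0.14, 2.54], [-1.03, 4.17], [0.13, 1.85], [-2.86, 2.86]. Speed limits (rad/s): [2.39, 2.39, 3.01, 3.01, 3.14, 3.14, 3.14].

### API

Orientations are given as a unit quaternion [x, y, z, w].
In Python, from rig import * gives the robot as it stands.
- The arm moves only by the tool jog_arm, never from a script. Its argument "series" is a list of rows, each an object of numbers: "claw": the closure, from 0 (fully open) to 1 (shut); "tx", "ty", "tz": the shift along the tool's x, y, z scaled (see below); "roll": the turn about the tool's z scaled (see below). In form: [{"claw": .., "tx": .., "ty": .., "tz": .., "roll": ..}, ...]. A call has 1 to 8 rows; each row shifts and turns the commanded pose from where the row before left it, along the tool's axes as they then stand; what a row does not reach is not made up. The controller multiplies each number of a shift by 0.2 m and each number of a turn by pi/2 rad. A row lasts 1/12 s, in which the tool goes at most 41.7 mm and 7.16 degrees, less where a joint would pass 70% of its speed; a pose out of reach is approached as far as the arm can. A call with a number of a shift or a turn outside -1 to 1 is refused whole. A call with a gripper value outside its range is refused whole. The fingers move at their own pace and stop on an object; "force" is the grip in N (left out, the last holds). Time passes only in rows, so rows that do not move let the fingers close. It gives the time, the measured TCP pose, the force, the opening and the grip force at its end, in the units of the state.
- read_state(): the state, without advancing time (a new reading comes with each control period).
- get_image(name): name is "scene" or "top" or "wrist"; returns (picture, depth): 400x640x3 uint8, red, green, blue; 400x640 float32, m along the optical axis (not along the pixel's ray), 0 where there is no reading.
- camera_info(name): a dict with "mtx" (3x3 intrinsics, pixels), "distortion" ([k1, k2, p1, p2, k3] as OpenCV has them; the pictures are not rectified), "rvec" (rotation vector, rad) and "tvec" (3), from world to camera coordinates, as OpenCV has them. Camera axes: x right, y down, z forward; pixel columns grow to the right and rows downward; lengths in m; the calibration is good to about 2 mm. A picture is of the moment at which its call begins: read the wrist's pose just before it. camera_info takes no time and is no camera call; for the wrist camera it gives the pose at the moment of the call.
- sign_off(): hands the job in; it is judged then, once.
Trained networks look in the newest picture that a camera, given by its name, has taken for a name from the list of things; names that differ only in an ending like _2 or _b are one class to them, and where a whole thing is asked for, a point or a joint stands for the part that bears it (a point fixed in the world has none). Each returns a list of dicts, best first, with "confidence" (0 to 1); they miss things now and then, are a little off and sometimes report something else, mostly with a low value. They report only what shows in the picture. A call takes as long as a camera call.
- search_frame(query, camera): "extent" ([left, top, right, bottom] in pixels, round what is visible of it).
- mark_of(query, camera): "pixel" ([column, row] in pixels: a listed point, or the origin of a listed thing).
The state is a dict: "time_s": time; "joints": joint angles; "qvel": joint speeds; "effort": joint torques, N m; "position": TCP position; "tool_rot": TCP orientation; "ft_force": force on the tool from outside, world axes, zero at the start; "torque": the same for the moment, N m; "width": opening from 0.0 (shut) to 1.0 (fully open); "grasp_force": force on a finger pad.
Only numpy, scipy, OpenCV 4.12 (cv2) and the standard library are available. Lean on these libraries where they do the work, as an engineer would, in place of code of your own. Each camera call takes 0.05 s, during which the arm holds its last target. There are 200 camera calls.

### The job

Book out the coffee order. Move the tag clip from its rail onto the top edge of the plate in front of the scanner, tag towards the scanner, let go of it, and squeeze the scanner's trigger fully for half a second and release it to open the order; next stand every lidded drink upright in the carrier, one to a cell, let go, and squeeze and release the trigger again, with the tag still on the plate, to close the order. Finally clip the tag back onto the middle of its rail (either way round), and leave the creamer carton, the sugar jar and the spare cups where they are.

Things in the scene. Friction and masses are not known exactly. Their poses are not given: they have to be found in the camera images.
- station: fixed station: base 190 (x) by 230 (y) by 10 mm; a grey pistol scanner lies on its side on it, nose to the station's -y, an upright plate before the nose. Origin: on the table, 10 mm to +y of the base's centre, z up. Barrel and nose: x 16 to 74, y -65 to 75, top z 77 mm. Handle: bar along x (x -90 to 22, y 33 to 67, z 29 to 61 mm)
- squeeze_point (a point): where to squeeze, axes as the station: midway between the trigger's front and the handle's back, at mid height (45 mm above the table). About 60 mm across along the station's y unsqueezed (handle back +29 mm, trigger front about -30 mm from here), 46 mm fully squeezed; close the fingers along y. 35 mm free below, down to the base
- trigger (a joint): scanner trigger, black lever 70 mm long and 20 mm high (z) on the -y side of the handle, hinged near the barrel on a vertical axis, sprung; 0 released, 0.28 rad fully squeezed (towards the handle); about 5 to 9 N at the squeeze point. Counts as squeezed above 0.2, released below 0.05
- plate_edge (a point): middle of the top edge of the station's upright aluminium plate, 70 mm above the table, axes as the station; the plate is 100 mm long along x, 6 mm thick along y (+-3 mm) and clear for 60 mm below the edge. The scanner is on its +y side
- rail: fixed tag rail: upright steel plate 90 mm long (x), 6 mm thick (y), top 70 mm above the table, on a base 100 by 60 by 10 mm. Origin: on the table under its middle, z up
- rail_edge (a point): middle of the rail's top edge, 70 mm above the table, axes as the rail
- clip: sprung tag clip, 116 mm tall, jaws down, tails up, 85 g. Origin: lower end of the fixed jaw's inner face (plane y=0), z up. Squeezed along y (10 N). Fixed half at +y carries the white tag (58 by 46 mm) outside; hinged half at -y, hinge along x at y -3, z 55 mm. Tails 34 mm wide (x), z 58 to 116. Jaws 40 mm wide part 14 mm, equally about the grip; take a plate 50 mm deep, 30 is good
- clip_jaw (a joint): opening of the clip's hinged half: 0 shut, about 0.12 rad when clipped on a 6 mm plate, 0.30 fully squeezed open
- clip_tip (a point): inner face of the clip's fixed jaw, 5 mm above its lower end, axes as the clip
- clip_tag (a point): middle of the tag's face, axes as the clip
- clip_tails (a point): midway between the two tails, 90 mm above the jaws' lower end, where to squeeze; the tails are about 50 mm across (y) here at rest, about 38 mm squeezed; axes as the clip
- carrier: fixed cardboard drinks carrier, open box 206 by 206 mm, 38 mm tall, floor and walls 5 mm thick, with one cross wall each way making 2 by 2 square cells of about 95 mm whose centres lie at x +-50, y +-50 mm from its middle. Origin: on the table under its middle, z up
- cup1: lidded paper drink cup standing upright, 90 mm tall, 62 mm diameter at the foot, 65 mm under the lid (78 mm up), lid 68 mm across, heavy at the bottom, 0.2 kg; grip it at about 70 mm height (65 mm wide). Origin: centre of its underside, z up. May be absent
- cup2: lidded paper drink cup standing upright, 90 mm tall, 62 mm diameter at the foot, 65 mm under the lid (78 mm up), lid 68 mm across, heavy at the bottom, 0.2 kg; grip it at about 70 mm height (65 mm wide). Origin: centre of its underside, z up. May be absent
- cup3: lidded paper drink cup standing upright, 90 mm tall, 62 mm diameter at the foot, 65 mm under the lid (78 mm up), lid 68 mm across, heavy at the bottom, 0.2 kg; grip it at about 70 mm height (65 mm wide). Origin: centre of its underside, z up. May be absent
- cup4: lidded paper drink cup standing upright, 90 mm tall, 62 mm diameter at the foot, 65 mm under the lid (78 mm up), lid 68 mm across, heavy at the bottom, 0.2 kg; grip it at about 70 mm height (65 mm wide). Origin: centre of its underside, z up. May be absent
- creamer: bystander: creamer carton 75 by 75 by 178 mm, leave alone. Origin: centre of its underside
- sugar_jar: bystander: glass sugar jar 76 mm across, 110 mm tall, leave alone. Origin: centre of its underside
- spare_cups: bystander: stack of empty paper cups upside down, 82 mm across, 100 mm tall, leave alone. Origin: centre of its underside

How it is judged:
On the way, in this order (a step that is already met when the one before it is completed fails the run):
1. the tag clip is clipped on the station's plate, tag towards the scanner, and let go (z of clip_tip in the frame of plate_edge between -0.055 and -0.012 m and y of clip_tip in the frame of plate_edge between -0.012 and 0.012 m and x of clip_tip in the frame of plate_edge between -0.035 and 0.035 m and value of joint clip_jaw above 0.07 rad and angle between clip's own z axis and vertical below 0.2 rad and y of clip_tag in the frame of plate_edge above 0.003 m and contact force between the fingers and clip below 0.3 N), for 0.2 s.
2. the trigger is squeezed with the tag on the plate (order opened) (z of clip_tip in the frame of plate_edge between -0.055 and -0.012 m and y of clip_tip in the frame of plate_edge between -0.012 and 0.012 m and x of clip_tip in the frame of plate_edge between -0.035 and 0.035 m and value of joint clip_jaw above 0.07 rad and angle between clip's own z axis and vertical below 0.2 rad and y of clip_tag in the frame of plate_edge above 0.003 m and value of joint trigger above 0.2 rad), for 0.2 s.
3. the trigger is released (value of joint trigger below 0.05 rad), for 0.1 s.
4. every drink stands in the carrier and is let go (x of cup1 in the frame of carrier between -0.1 and 0.1 m and y of cup1 in the frame of carrier between -0.1 and 0.1 m and z of cup1 in the frame of carrier between -0.005 and 0.014 m and angle between each of cup1, cup2, cup3, cup4's own z axis and vertical below 0.15 rad and contact force between the fingers and cup1 below 0.3 N and x of cup2 in the frame of carrier between -0.1 and 0.1 m and y of cup2 in the frame of carrier between -0.1 and 0.1 m and z of cup2 in the frame of carrier between -0.005 and 0.014 m and contact force between the fingers and cup2 below 0.3 N and x of cup3 in the frame of carrier between -0.1 and 0.1 m and y of cup3 in the frame of carrier between -0.1 and 0.1 m and z of cup3 in the frame of carrier between -0.005 and 0.014 m and contact force between the fingers and cup3 below 0.3 N and x of cup4 in the frame of carrier between -0.1 and 0.1 m and y of cup4 in the frame of carrier between -0.1 and 0.1 m and z of cup4 in the frame of carrier between -0.005 and 0.014 m and contact force between the fingers and cup4 below 0.3 N), for 0.2 s.
5. the trigger is squeezed again with the tag on the plate and the drinks in the carrier (order closed) (all of step 2 and all of step 4), for 0.2 s.
6. the trigger is released again (value of joint trigger below 0.05 rad), for 0.1 s.
At the end, for the whole second after the job is handed in: Clip grips the rail's top edge (jaw tip 12 to 55 mm below it, within 35 mm of its middle, upright within 0.2 rad, jaw above 0.07 rad); every drink is on the carrier's floor, upright within 0.15 rad; trigger below 0.05 rad; all released and at rest (all of step 4 and z of clip_tip in the frame of rail_edge between -0.055 and -0.012 m and y of clip_tip in the frame of rail_edge between -0.012 and 0.012 m and x of clip_tip in the frame of rail_edge between -0.035 and 0.035 m and value of joint clip_jaw above 0.07 rad and angle between clip's own z axis and vertical below 0.2 rad and value of joint trigger below 0.05 rad and contact force between the fingers and clip below 0.3 N and linear speed of each of clip, cup1, cup2, cup3, cup4 below 0.02 m/s); the robot touches nothing.
It fails at once if the creamer carton is moved more than 40 mm (distance of creamer from where it was at the start of the episode above 0.04 m).
It fails at once if the sugar jar is moved more than 40 mm (distance of sugar_jar from where it was at the start of the episode above 0.04 m).
It fails at once if the stack of spare cups is moved more than 40 mm (distance of spare_cups from where it was at the start of the episode above 0.04 m).
Of cup1, cup2, cup3, cup4 only 2 to 4 are there at a start; the rules pass over those that are not, and their reading is None.
At some moment in a run one of cup1, cup2, cup3, cup4 may be knocked a few centimetres aside while the robot is not near it.
It also fails if it takes over 210 s, if anything falls off the work surface, if the arm or the gripper's body presses on something with over 40 N, if the wrist force passes 120 N, or if a joint passes its speed limit or range.

## Working session

There is one attempt and no reset: what is moved stays moved. The work goes in short steps, Python scripts to look and compute and a tool call to move; the robot and the scene stay as the last step left them, time stands still between calls to the robot, and variables do not carry over. Pictures are saved under pics/ and viewed, at most 14 in all, crops included, and the job is handed in when it is done.

Besides the shell and the picture viewer there is one more tool, called by a JSON object that holds its "api" and its "payload". jog_arm: Moves the arm, as the interface text tells. Shifts and turns lie within -1 to 1; 1 stands for 0.2 m of shift or pi/2 rad of turn. Its arguments: {"type":"object","properties":{"series":{"type":"array"},"force":{"type":"number"}},"required":["series"]}

```bash
ls; mkdir -p pics
cat > h.py <<'E'
from rig import *
import numpy as np, cv2
from scipy.spatial.transform import Rotation as R
def cam(n):
    c=camera_info(n); return np.array(c["mtx"],float),np.array(c["distortion"],float),cv2.Rodrigues(np.array(c["rvec"],float))[0],np.array(c["tvec"],float).ravel()
def cloud(n,d):
    K,D,Rm,t=cam(n); h,w=d.shape
    u,v=np.meshgrid(np.arange(w),np.arange(h))
    p=cv2.undistortPoints(np.stack([u,v],-1).reshape(-1,1,2).astype(np.float64),K,D).reshape(h,w,2)
    P=np.dstack([p*d[...,None],d])
    return (P-t)@Rm   # R^T (P-t)
def onz(n,px,z):
    K,D,Rm,t=cam(n)
    p=cv2.undistortPoints(np.array(px,float).reshape(1,1,2),K,D).ravel()
    r=Rm.T@np.array([p[0],p[1],1]); o=-Rm.T@t
    return o+r*(z-o[2])/r[2]
def save(n,im): cv2.imwrite("pics/"+n+".png",im[...,::-1])
def st():
    s=read_state(); return s,np.array(s["position"]),R.from_quat(s["tool_rot"])
E
python3 - <<'E'
from h import *
s,p,r=st(); print(s["time_s"],p,r.as_matrix().round(3).tolist(),s["width"])
for n in("top","scene"):
    im,d=get_image(n); save(n+"0",im); np.savez("pics/"+n+"0.npz",im=im,P=cloud(n,d),d=d)
    K,D,Rm,t=cam(n); print(n,-Rm.T@t,K[0,0])
    for q in ["station","rail","clip","carrier","cup1","creamer","sugar_jar","spare_cups"]:
        print(q,[(np.round(e["extent"]).tolist(),round(e["confidence"],2)) for e in search_frame(q,n)[:5]])
E
```

```text
pics
0.0 [0.2396788  0.57681483 0.30180176] [[-0.923, 0.384, -0.001], [0.384, 0.923, -0.002], [-0.0, -0.002, -1.0]] 0.9978942220368431
top [ 0.26966644 -0.07698921  1.51983708] 513.3499252121821
station [([157.0, 164.0, 233.0, 238.0], 0.68), ([287.0, 145.0, 314.0, 175.0], 0.42)]
rail [([290.0, 144.0, 311.0, 174.0], 0.81), ([288.0, 136.0, 309.0, 158.0], 0.34)]
clip [([291.0, 135.0, 311.0, 158.0], 0.83)]
carrier [([356.0, 169.0, 427.0, 241.0], 0.84), ([291.0, 133.0, 310.0, 157.0], 0.2)]
cup1 [([303.0, 173.0, 324.0, 201.0], 0.81), ([256.0, 222.0, 282.0, 243.0], 0.62)]
creamer [([290.0, 144.0, 311.0, 174.0], 0.72), ([200.0, 110.0, 244.0, 150.0], 0.7)]
sugar_jar [([351.0, 117.0, 379.0, 151.0], 0.86), ([300.0, 134.0, 308.0, 158.0], 0.64), ([288.0, 141.0, 314.0, 174.0], 0.52), ([157.0, 166.0, 233.0, 238.0], 0.36)]
spare_cups [([417.0, 269.0, 449.0, 297.0], 0.55)]
scene [ 1.41469807 -0.09946044  1.0450576 ] 428.02934247273777
station [([386.0, 183.0, 469.0, 243.0], 0.88), ([320.0, 220.0, 340.0, 257.0], 0.21)]
rail [([314.0, 247.0, 341.0, 271.0], 0.69)]
clip [([322.0, 219.0, 337.0, 259.0], 0.84), ([387.0, 186.0, 466.0, 246.0], 0.17)]
carrier [([202.0, 196.0, 280.0, 250.0], 0.79)]
cup1 [([300.0, 206.0, 323.0, 237.0], 0.93), ([198.0, 148.0, 221.0, 182.0], 0.75), ([344.0, 172.0, 361.0, 205.0], 0.57)]
creamer [([398.0, 231.0, 443.0, 286.0], 0.71), ([316.0, 244.0, 344.0, 273.0], 0.54)]
sugar_jar [([249.0, 240.0, 282.0, 285.0], 0.69), ([320.0, 226.0, 338.0, 252.0], 0.65)]
spare_cups [([197.0, 148.0, 223.0, 179.0], 0.7)]
```

Run:
```python
import cv2
a=cv2.imread("pics/top0.png")[90:315,140:465]; cv2.imwrite("pics/top0c.png",cv2.resize(a,None,fx=2.45,fy=2.45,interpolation=cv2.INTER_CUBIC))
a=cv2.imread("pics/scene0.png")[130:300,180:490]; cv2.imwrite("pics/scene0c.png",cv2.resize(a,None,fx=2.5,fy=2.5,interpolation=cv2.INTER_CUBIC))
```

```text
(no output)
```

View pics/top0c.png

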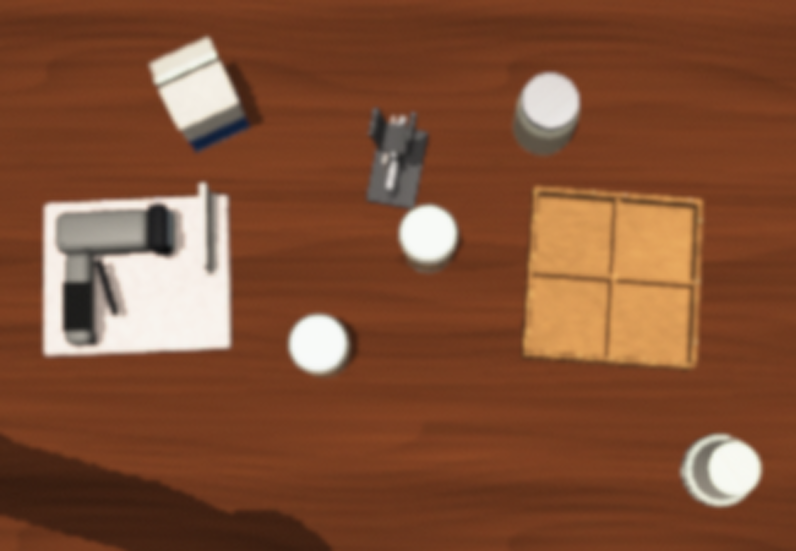

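View pics/scene0c.png

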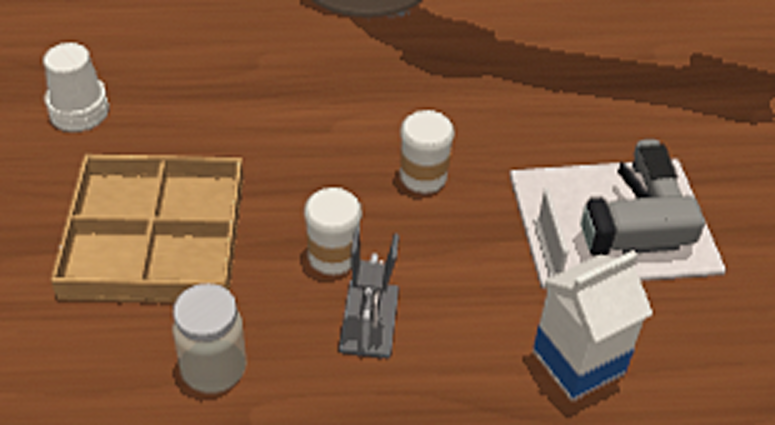

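```bash
cat > rect.py <<'E'
from h import *
def rect(P,m):
    q=P[m][:,:2].astype(np.float32)
    (c,(w,h),a)=cv2.minAreaRect(q); return np.round(c,4),np.round((w,h),4),round(a,2),len(q)
E
python3 - <<'E'
from rect import *
f=np.load("pics/top0.npz"); P=f["P"]; im=f["im"].astype(int); Z=P[...,2]
def box(l,t,r,b):
    m=np.zeros(Z.shape,bool); m[t:b,l:r]=1; return m&(f["d"]>0)
print("table z",np.median(Z[box(300,250,340,300)]))
# crop coords ->full: x/2.45+140
b=box(150,155,240,245)
white=(im.min(-1)>150)&(Z<.03)
print("station",rect(P,b&white&(Z>.0)&(Z<.025)))
print("plate",rect(P,b&box(218,155,240,245)&(Z>.05)), P[b&box(218,155,240,245)&(Z>.05)].mean(0))
print("barrel",rect(P,b&box(150,155,218,205)&(Z>.06)))
b=box(345,160,435,250)
print("carrier",rect(P,b&(Z>.028)&(Z<.05)))
for n,bb in {"c1":(300,170,330,205),"c2":(252,212,286,248),"spare":(415,262,455,302),"jar":(348,115,380,155),"clip":(286,130,318,178),"creamer":(198,100,250,155)}.items():
    b=box(*bb); zt=np.percentile(Z[b],98); m=b&(Z>zt-.008)
    print(n,round(zt,4),rect(P,m),"mean",P[m].mean(0).round(4))
b=box(284,128,320,178)
print("railbase",rect(P,b&(Z>.005)&(Z<.018)))
np.set_printoptions(linewidth=250)
print((Z[130:178,286:316]*1000).astype(int))
E
```

```text
table z 7.08373196767082e-05
station (array([0.5472, 0.2878]), array([0.2036, 0.2306]), 3.33, 2810)
plate (array([0.5901, 0.1931]), array([0.1  , 0.008]), 3.18, 116) [0.58738567 0.1927895  0.06687382]
barrel (array([0.5694, 0.3027]), array([0.0844, 0.1406]), 4.66, 911)
carrier (array([ 0.5388, -0.2956]), array([0.206 , 0.2087]), 86.02, 798)
c1 0.0954 (array([ 0.5765, -0.0722]), array([0.0641, 0.0616]), 64.18, 315) mean [ 0.5773 -0.0719  0.0911]
c2 0.0954 (array([0.447 , 0.0533]), array([0.0621, 0.0635]), 45.87, 326) mean [0.4478 0.0535 0.0912]
spare 0.1037 (array([ 0.3083, -0.4198]), array([0.057 , 0.0582]), 89.61, 324) mean [ 0.3078 -0.42    0.1002]
jar 0.1146 (array([ 0.734 , -0.2143]), array([0.0641, 0.0652]), 38.18, 350) mean [ 0.7345 -0.214   0.1109]
clip 0.1553 (array([ 0.6883, -0.0301]), array([0.0501, 0.0339]), 79.47, 65) mean [ 0.6892 -0.0288  0.1552]
creamer 0.1763 (array([0.7466, 0.2024]), array([0.0104, 0.075 ]), 23.24, 98) mean [0.7452 0.2036 0.1769]
railbase (array([ 0.7006, -0.0319]), array([0.1493, 0.1072]), 0.36, 442)
[[   1   -1    0 ...    1    3   -2]
 [   0   -3   -5 ...    0    0   -2]
 [  -5    0   -2 ...   -4    0    1]
 ...
 [  -3    3    1 ...   86   93   95]
 [   1    0   -5 ...   93   94   87]
 [1519    0   -2 ...   96   93   86]]
```

Run:
```python
from h import *
s,p,r=st(); K,D,Rm,t=cam("wrist"); o=-Rm.T@t
print("cam pos in tool",r.inv().apply(o-p).round(4)); print("cam axes in tool (cols x,y,z)",(r.as_matrix().T@Rm.T).round(3).tolist(),K[0,0])
print(r.as_euler("zyx"),s["joints"])
for c in("top","scene"):
    get_image(c)
    for q in ["clip_tip","clip_tag","clip_tails","rail_edge","plate_edge","squeeze_point"]:
        print(c,q,[(np.round(e["pixel"],1).tolist(),round(e["confidence"],2)) for e in mark_of(q,c)[:2]])
```

```text
cam pos in tool [ 0.0724  0.0003 -0.0833]
cam axes in tool (cols x,y,z) [[0.0, -0.965, -0.263], [1.0, 0.0, 0.0], [-0.0, -0.263, 0.965]] 295.1224231796517
[-2.74778058e+00  2.68996026e-05 -3.14155947e+00] [-1.24517784  0.41108352 -0.01267079  1.59620134  0.00560393  1.13430334
 -0.08217781]
top clip_tip [([300.6, 147.3], 0.74)]
top clip_tag [([389.3, 204.9], 0.66), ([301.3, 150.4], 0.51)]
top clip_tails [([302.1, 141.2], 0.66)]
top rail_edge []
top plate_edge [([222.6, 181.1], 0.97)]
top squeeze_point [([180.3, 212.8], 0.69)]
scene clip_tip [([329.4, 252.6], 0.68), ([401.1, 218.2], 0.44)]
scene clip_tag [([330.1, 248.2], 0.69)]
scene clip_tails [([324.8, 260.2], 0.74), ([325.8, 232.8], 0.52)]
scene rail_edge [([329.2, 248.1], 0.57), ([329.7, 247.7], 0.41)]
scene plate_edge [([401.3, 218.7], 0.87), ([326.2, 259.8], 0.74)]
scene squeeze_point [([439.1, 199.4], 0.57)]
```

{"api": "jog_arm", "payload": {"series": [{"roll":-0.0628},{"roll":-0.0628},{"roll":-0.0628},{"roll":-0.0628},{"tx":-0.12,"ty":-0.145},{"tx":-0.12,"ty":-0.145},{"tx":-0.12,"ty":-0.145},{"tx":-0.12,"ty":-0.145}]}}

```text
schema error: expected keys claw, tx, ty, tz, roll
```

{"api": "jog_arm", "payload": {"series": [{"tx":-0.12,"ty":-0.145},{"tx":-0.12,"ty":-0.145},{"tx":-0.12,"ty":-0.145},{"tx":-0.12,"ty":-0.145},{"tx":-0.12,"ty":-0.145},{"tx":-0.12,"ty":-0.145},{"tx":-0.12,"ty":-0.145},{"tx":-0.12,"ty":-0.145}]}}

```text
schema error: expected keys claw, tx, ty, tz, roll
```

{"api": "jog_arm", "payload": {"series": [{"tx":-0.12,"ty":-0.145},{"tx":-0.12,"ty":-0.145},{"tx":-0.12,"ty":-0.145},{"tx":-0.12,"ty":-0.145},{"tx":0}]}}

```text
schema error: expected keys claw, tx, ty, tz, roll
```

Run:
```python
from h import *
s,p,r=st(); print(s["time_s"],p,r.as_euler("zyx"),s["joints"].round(2))
im,d=get_image("wrist"); save("w1",im); np.savez("pics/w1.npz",im=im,P=cloud("wrist",d),d=d)
for q in ["clip_tip","clip_tag","clip_tails","rail_edge","plate_edge","squeeze_point"]:
        print(q,[(np.round(e["pixel"],1).tolist(),round(e["confidence"],2)) for e in mark_of(q,"wrist")[:2]])
```

```text
1.6 [0.239814   0.57714503 0.30264377] [-2.74781962e+00  2.67460661e-06  3.14158177e+00] [-1.25  0.41 -0.01  1.6   0.01  1.13 -0.08]
clip_tip []
clip_tag []
clip_tails []
rail_edge []
plate_edge []
squeeze_point []
```

View pics/w1.png

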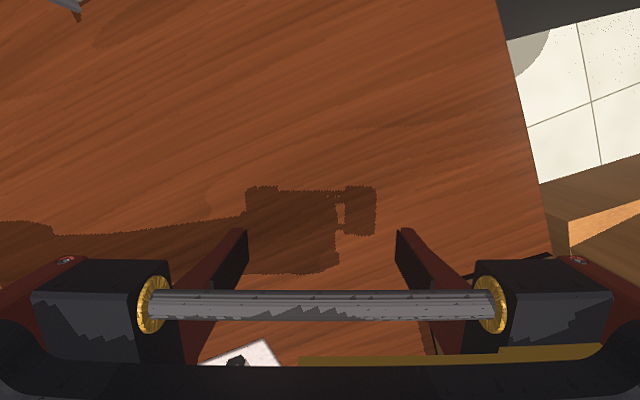

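{"api": "jog_arm", "payload": {"series": [{"claw":0,"tx":0,"ty":0,"tz":0,"roll":-0.0628},{"claw":0,"tx":0,"ty":0,"tz":0,"roll":-0.0628},{"claw":0,"tx":0,"ty":0,"tz":0,"roll":-0.0628},{"claw":0,"tx":0,"ty":0,"tz":0,"roll":-0.0628},{"claw":0,"tx":-0.135,"ty":-0.135,"tz":0,"roll":0},{"claw":0,"tx":-0.135,"ty":-0.135,"tz":0,"roll":0},{"claw":0,"tx":-0.135,"ty":-0.135,"tz":0,"roll":0},{"claw":0,"tx":-0.135,"ty":-0.135,"tz":0,"roll":0}]}}

```text
time_s: 2.62
position: [0.3488, 0.468, 0.3027]
tool_rot: [-0.001, 1.0, 0.0, 0.0]
ft_force: [-0.1, 0.4, 0.1]
width: 1.0
grasp_force: 0.0
```

{"api": "jog_arm", "payload": {"series": [{"claw":0,"tx":-0.135,"ty":-0.135,"tz":0,"roll":0},{"claw":0,"tx":-0.135,"ty":-0.135,"tz":0,"roll":0},{"claw":0,"tx":-0.135,"ty":-0.135,"tz":0,"roll":0},{"claw":0,"tx":-0.135,"ty":-0.135,"tz":0,"roll":0},{"claw":0,"tx":-0.135,"ty":-0.135,"tz":0,"roll":0},{"claw":0,"tx":-0.135,"ty":-0.135,"tz":0,"roll":0},{"claw":0,"tx":-0.135,"ty":-0.135,"tz":0,"roll":0},{"claw":0,"tx":-0.135,"ty":-0.135,"tz":0,"roll":0}]}}

```text
time_s: 3.28
position: [0.5652, 0.2519, 0.3029]
tool_rot: [-0.0, 1.0, 0.0, 0.0]
ft_force: [0.9, 0.9, 0.1]
width: 0.999
grasp_force: 0.0
```

{"api": "jog_arm", "payload": {"series": [{"claw":0,"tx":-0.135,"ty":-0.135,"tz":0,"roll":0},{"claw":0,"tx":-0.135,"ty":-0.135,"tz":0,"roll":0},{"claw":0,"tx":-0.135,"ty":-0.135,"tz":0,"roll":0},{"claw":0,"tx":-0.135,"ty":-0.135,"tz":0,"roll":0},{"claw":0,"tx":-0.135,"ty":-0.135,"tz":0,"roll":0},{"claw":0,"tx":0,"ty":0,"tz":0,"roll":0}]}}

```text
time_s: 3.78
position: [0.7031, 0.1096, 0.3019]
tool_rot: [0.004, 1.0, -0.003, 0.001]
ft_force: [-1.7, -1.9, 1.0]
width: 0.997
grasp_force: 0.0
```

Run:
```python
from h import *
s,p,r=st(); print(s["time_s"],p,r.as_euler("zyx"),s["joints"].round(2))
im,d=get_image("wrist"); save("w2",im); np.savez("pics/w2.npz",im=im,P=cloud("wrist",d),d=d)
for q in ["clip_tip","clip_tag","clip_tails","rail_edge","plate_edge","squeeze_point"]:
        print(q,[(np.round(e["pixel"],1).tolist(),round(e["confidence"],2)) for e in mark_of(q,"wrist")[:2]])
```

```text
3.7833 [0.70310258 0.1095707  0.30185082] [-3.13323700e+00  1.78371502e-03  3.13624152e+00] [-0.3   0.56  0.13  1.36 -0.07  1.22  1.39]
clip_tip [([200.7, 170.1], 0.77), ([477.4, 42.4], 0.53)]
clip_tag [([201.4, 174.3], 0.7), ([3.8, 57.5], 0.2)]
clip_tails [([162.6, 189.1], 0.69)]
rail_edge []
plate_edge [([406.8, 77.7], 0.96), ([202.1, 167.8], 0.5)]
squeeze_point []
```

View pics/w2.png

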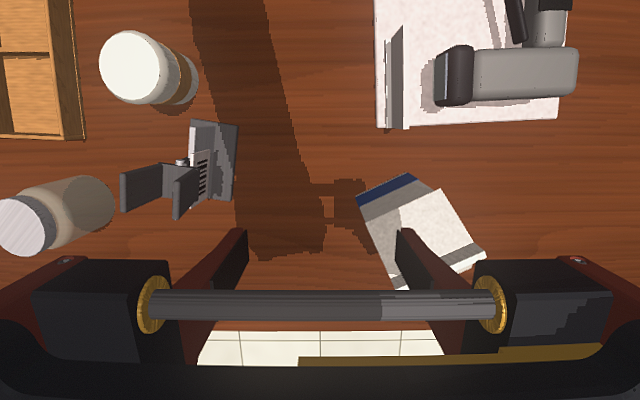

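```bash
cat >> h.py <<'E'
def snap(n,name=None):
    c=cam(n); im,d=get_image(n)
    globals()["_c"]=c; h,w=d.shape; K,D,Rm,t=c
    u,v=np.meshgrid(np.arange(w),np.arange(h))
    p=cv2.undistortPoints(np.stack([u,v],-1).reshape(-1,1,2).astype(np.float64),K,D).reshape(h,w,2)
    P=(np.dstack([p*d[...,None],d])-t)@Rm; P[d<=0]=np.nan
    if name: save(name,im)
    return im,P
def inb(P,x0,x1,y0,y1,z0,z1):
    return (P[...,0]>x0)&(P[...,0]<x1)&(P[...,1]>y0)&(P[...,1]<y1)&(P[...,2]>z0)&(P[...,2]<z1)
E
sed -i 's/(c,(w,h),a)=cv2.minAreaRect(q)/(c,(w,h),a)=cv2.minAreaRect(q)/' rect.py
python3 - <<'E'
from rect import *
s,p,r=st(); print(s["time_s"],p,r.as_euler("zyx"))
im,P=snap("wrist"); np.savez("pics/w3.npz",im=im,P=P)
Z=P[...,2]; print("table",np.nanmedian(Z[120:220,330:350]))
b=inb(P,.56,.8,-.12,.06,-.1,.25)
m=b&(Z>.005)&(Z<.016); print("railbase",rect(P,m))
m=b&(Z>.145); print("tailtops",rect(P,m),P[m].mean(0),np.nanmax(Z[b]))
for lo in np.arange(.03,.16,.01):
    m=b&(Z>lo)&(Z<lo+.01); print(round(lo,2),rect(P,m) if m.sum()>4 else 0)
w=(im.min(-1)>150); m=b&w; print("white",m.sum(),P[m].mean(0)); q=P[m]; 
c=q-q.mean(0); print(np.linalg.svd(c,full_matrices=False)[2].round(3), np.linalg.svd(c,full_matrices=False)[1])
b=inb(P,.4,.8,.13,.45,-.1,.25)
m=b&w&(Z>.005)&(Z<.02); print("station",rect(P,m))
m=b&inb(P,.4,.8,.13,.215,.055,.08); print("plate",rect(P,m),P[m].mean(0))
im=cv2.resize(im[100:240,100:260],None,fx=4,fy=4,interpolation=cv2.INTER_CUBIC); save("w3c",im)
E
```

```text
4.1333 [0.69849038 0.12030734 0.30294423] [ 3.13843636e+00 -8.62908605e-06 -3.14074403e+00]
table 0.0014188967385542666
railbase (array([ 0.6466, -0.0273]), array([0.1777, 0.0663]), 12.92, 2141)
tailtops (array([ 0.6894, -0.0309]), array([0.0489, 0.0346]), 79.92, 1123) [ 0.68804752 -0.03364448  0.15422272] 0.16091990715420657
0.03 (array([ 0.6151, -0.0495]), array([0.104 , 0.0387]), 15.48, 267)
0.04 (array([ 0.6428, -0.0431]), array([0.1614, 0.0413]), 15.15, 376)
0.05 (array([ 0.6424, -0.0428]), array([0.1612, 0.0431]), 16.23, 522)
0.06 (array([ 0.6423, -0.0427]), array([0.1606, 0.0426]), 16.35, 542)
0.07 (array([ 0.6407, -0.0429]), array([0.1576, 0.0406]), 15.02, 485)
0.08 (array([ 0.6389, -0.0575]), array([0.1691, 0.0653]), 12.67, 845)
0.09 (array([ 0.6334, -0.0486]), array([0.1715, 0.061 ]), 23.74, 2866)
0.1 (array([ 0.6869, -0.0328]), array([0.0394, 0.0395]), 82.34, 741)
0.11 (array([ 0.6887, -0.0316]), array([0.0406, 0.0331]), 81.25, 307)
0.12 (array([ 0.6886, -0.0311]), array([0.0427, 0.0339]), 82.32, 354)
0.13 (array([ 0.6885, -0.0302]), array([0.0445, 0.0337]), 82.87, 420)
0.14 (array([ 0.6897, -0.0305]), array([0.0463, 0.0338]), 79.57, 449)
0.15 (array([ 0.6894, -0.0309]), array([0.0489, 0.0346]), 79.92, 866)
white 3214 [ 0.58728742 -0.06720378  0.09001632]
[[ 0.825  0.554 -0.109]
 [-0.557  0.83   0.008]
 [ 0.095  0.054  0.994]] [1.47814601 0.89836204 0.24937276]
station (array([0.5607, 0.2877]), array([0.1489, 0.2293]), 3.19, 11336)
plate (array([0.6416, 0.1978]), array([0.055 , 0.1955]), 79.27, 1399) [0.62869787 0.19005401 0.06823431]
```

View pics/w3c.png

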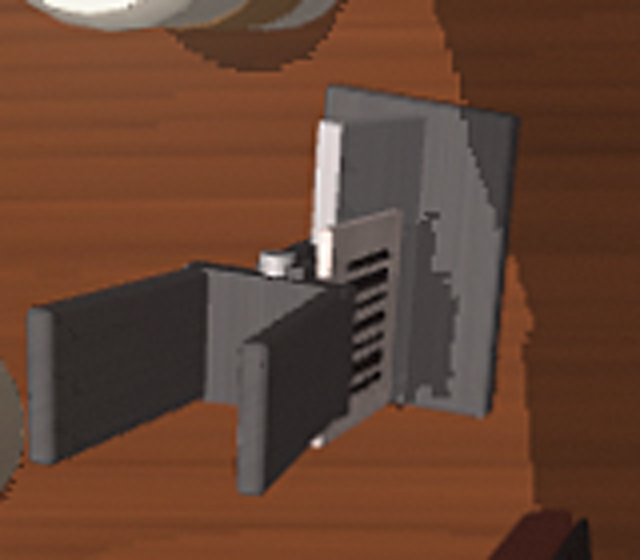

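Run:
```python
from rect import *
f=np.load("pics/w3.npz"); im=f["im"]; P=f["P"]; Z=P[...,2]
sat=im.max(-1).astype(int)-im.min(-1)
b=inb(P,.60,.78,-.08,.05,.004,.02)&(sat<30)
n,l,s,_=cv2.connectedComponentsWithStats(b.astype(np.uint8)); k=1+np.argmax(s[1:,4]); m=l==k
q=P[m]; print("base",rect(P,m),q.min(0),q.max(0))
hull=cv2.convexHull(q[:,:2].astype(np.float32)).reshape(-1,2); ap=cv2.approxPolyDP(hull,0.006,True).reshape(-1,2); print(ap.round(4).tolist())
# rail plate top strip + rest  z .06-.075 near
b=inb(P,.60,.76,-.08,.03,.060,.076)&(sat<30)&~inb(P,.5,.625,-.2,.03,0,1)
print("rail top",b.sum(),rect(P,b))
m=inb(P,.52,.66,.17,.22,.063,.08); print("plate",rect(P,m),m.sum(),np.median(P[m],0))
c=inb(P,.5,.66,-.15,0,.085,.11); print("cup1",rect(P,c))
for lo in(.105,.115,.125,.135,.145):
    m=inb(P,.64,.75,-.08,.03,lo,lo+.01); q=P[m]; n,l=cv2.kmeans(q.astype(np.float32)[:,:2],2,None,(3,20,1e-5),5,0)[:2]
    A=[q[l.ravel()==i] for i in(0,1)]
    for a in A:
        vx,vy,x0,y0=cv2.fitLine(a[:,:2].astype(np.float32),cv2.DIST_L2,0,.01,.01).ravel(); print(lo,"tail",a.mean(0).round(4),len(a),round(np.degrees(np.arctan(vy/vx)),1))
```

```text
base (array([ 0.6806, -0.0328]), array([0.0605, 0.0995]), 80.11, 2048) [ 0.6272936  -0.05521496  0.00408883] [0.73376191 0.00484942 0.01999105]
[[0.7337999939918518, -0.012799999676644802], [0.638700008392334, 0.004800000227987766], [0.6273000240325928, -0.052400000393390656], [0.7289999723434448, -0.042399998754262924]]
rail top 564 (array([ 0.6807, -0.0301]), array([0.0179, 0.0895]), 82.58, 564)
plate (array([0.5909, 0.194 ]), array([0.0994, 0.0068]), 2.82, 788) 788 [0.5876451 0.1933143 0.0711022]
cup1 (array([ 0.5792, -0.0706]), array([0.0639, 0.0671]), 77.44, 3802)
0.105 tail [ 0.6886 -0.014   0.109 ] 82 -7.5
0.105 tail [ 0.6853 -0.0481  0.1102] 219 -8.0
0.115 tail [ 0.6902 -0.0119  0.1201] 112 -7.8
0.115 tail [ 0.6852 -0.0486  0.1196] 203 -9.1
0.125 tail [ 0.6905 -0.0105  0.1302] 140 -7.2
0.125 tail [ 0.685  -0.0485  0.1302] 276 -8.5
0.135 tail [ 0.6904 -0.0091  0.1402] 143 -7.2
0.135 tail [ 0.6853 -0.0493  0.1399] 272 -8.7
0.145 tail [ 0.6849 -0.0492  0.1503] 316 -9.0
0.145 tail [ 0.6912 -0.0079  0.1506] 195 -7.9
```

```bash
cat >> h.py <<'E'
def go(x,y,z,yaw):
    "totals (scaled) to reach TCP x,y,z with tool-y at yaw deg: roll first, then shifts in rotated axes"
    s,p,r=st(); M=r.as_matrix(); cur=np.degrees(np.arctan2(M[1,1],M[0,1])); dy=(yaw-cur+180)%360-180
    ty=np.array([np.cos(np.radians(yaw)),np.sin(np.radians(yaw)),0]); tx=np.array([ty[1],-ty[0],0])*-1
    d=np.array([x,y,z])-p
    print("t",round(s["time_s"],2),"p",p.round(4),"yaw",round(cur,2),"| roll",round(-dy/90,4),"tx",round(d@tx/.2,3),"ty",round(d@ty/.2,3),"tz",round(-d[2]/.2,3),"w",round(s["width"],3),"gf",round(s["grasp_force"],1),"f",np.round(s["ft_force"],1))
E
python3 - <<'E'
from h import *
go(.689,-.031,.30,81.5)
E
```

```text
t 4.18 p [0.6986 0.1201 0.303 ] yaw 90.17 | roll 0.0963 tx -0.064 ty -0.754 tz 0.015 w 1.001 gf 0.0 f [-0.1  0.9  0.6]
```

{"api": "jog_arm", "payload": {"series": [{"claw":0,"tx":0,"ty":0,"tz":0,"roll":0.048},{"claw":0,"tx":0,"ty":0,"tz":0,"roll":0.048},{"claw":0,"tx":-0.016,"ty":-0.1885,"tz":0,"roll":0},{"claw":0,"tx":-0.016,"ty":-0.1885,"tz":0,"roll":0},{"claw":0,"tx":-0.016,"ty":-0.1885,"tz":0,"roll":0},{"claw":0,"tx":-0.016,"ty":-0.1885,"tz":0,"roll":0},{"claw":0,"tx":0,"ty":0,"tz":0,"roll":0},{"claw":0,"tx":0,"ty":0,"tz":0,"roll":0}]}}

```text
time_s: 4.85
position: [0.6889, -0.0353, 0.3033]
tool_rot: [0.077, 0.997, -0.0, 0.0]
ft_force: [0.1, -0.4, -0.6]
width: 0.998
grasp_force: 0.0
```

{"api": "jog_arm", "payload": {"series": [{"claw":0,"tx":0,"ty":0,"tz":0.1,"roll":0},{"claw":0,"tx":0,"ty":0,"tz":0.1,"roll":0},{"claw":0,"tx":0,"ty":0,"tz":0,"roll":0},{"claw":0,"tx":0,"ty":0,"tz":0,"roll":0}]}}

```text
time_s: 5.18
position: [0.6889, -0.0302, 0.2619]
tool_rot: [0.074, 0.997, 0.0, -0.001]
ft_force: [1.1, -0.8, 0.6]
width: 0.998
grasp_force: 0.0
```

Run:
```python
from h import *
go(.689,-.031,.19,81.5)
im,P=snap("wrist","w4"); sat=im.max(-1).astype(int)-im.min(-1)
for lo in(.115,.125,.135,.145):
    m=inb(P,.64,.75,-.08,.03,lo,lo+.01)&(sat<30); q=P[m]; print(lo,m.sum(),q.min(0).round(4),q.max(0).round(4))
```

```text
t 5.18 p [ 0.6889 -0.0302  0.2619] yaw 81.56 | roll 0.0007 tx -0.001 ty -0.004 tz 0.359 w 0.998 gf 0.0 f [ 1.1 -0.8  0.6]
0.115 184 [ 0.6699 -0.0512  0.115 ] [ 0.707  -0.0101  0.125 ]
0.125 219 [ 0.6695 -0.0513  0.1251] [ 0.7082 -0.0091  0.135 ]
0.135 251 [ 0.6697 -0.0518  0.135 ] [ 0.7069 -0.0074  0.145 ]
0.145 268 [ 0.6694 -0.052   0.145 ] [ 0.7087 -0.0055  0.155 ]
```

View pics/w4.png

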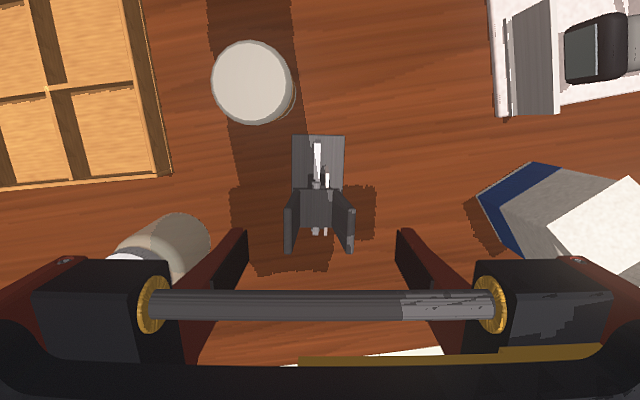

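{"api": "jog_arm", "payload": {"series": [{"claw":0,"tx":0,"ty":0,"tz":0.12,"roll":0},{"claw":0,"tx":0,"ty":0,"tz":0.12,"roll":0},{"claw":0,"tx":0,"ty":0,"tz":0.12,"roll":0},{"claw":0,"tx":0,"ty":0,"tz":0,"roll":0},{"claw":0,"tx":0,"ty":0,"tz":0,"roll":0},{"claw":0,"tx":0,"ty":0,"tz":0,"roll":0}]}}

```text
time_s: 5.73
position: [0.6904, -0.0322, 0.1929]
tool_rot: [0.075, 0.997, 0.0, 0.001]
ft_force: [0.6, 0.3, 0.5]
width: 1.001
grasp_force: 0.0
```

{"api": "jog_arm", "payload": {"series": [{"claw":1,"tx":0,"ty":0,"tz":0,"roll":0},{"claw":1,"tx":0,"ty":0,"tz":0,"roll":0},{"claw":1,"tx":0,"ty":0,"tz":0,"roll":0},{"claw":1,"tx":0,"ty":0,"tz":0,"roll":0},{"claw":1,"tx":0,"ty":0,"tz":0,"roll":0},{"claw":1,"tx":0,"ty":0,"tz":0,"roll":0},{"claw":1,"tx":0,"ty":0,"tz":0,"roll":0},{"claw":1,"tx":0,"ty":0,"tz":0,"roll":0}], "force": 25}}

```text
time_s: 6.4
position: [0.6892, -0.0326, 0.1905]
tool_rot: [0.075, 0.997, -0.0, -0.0]
ft_force: [-1.1, -3.3, -1.5]
width: 0.433
grasp_force: 18.7
```

Run:
```python
from h import *
go(.689,-.031,.26,81.5)
```

```text
t 6.4 p [ 0.6892 -0.0326  0.1905] yaw 81.41 | roll -0.001 tx 0.002 ty 0.008 tz -0.348 w 0.433 gf 18.7 f [-1.1 -3.3 -1.5]
```

{"api": "jog_arm", "payload": {"series": [{"claw":1,"tx":0,"ty":0,"tz":-0.05,"roll":0},{"claw":1,"tx":0,"ty":0,"tz":-0.1,"roll":0},{"claw":1,"tx":0,"ty":0,"tz":-0.1,"roll":0},{"claw":1,"tx":0,"ty":0,"tz":-0.1,"roll":0},{"claw":1,"tx":0,"ty":0,"tz":-0.1,"roll":0},{"claw":1,"tx":0,"ty":0,"tz":0,"roll":-0.065},{"claw":1,"tx":0,"ty":0,"tz":0,"roll":-0.065},{"claw":1,"tx":0,"ty":0,"tz":0,"roll":0}]}}

```text
time_s: 7.07
position: [0.6894, -0.0325, 0.2819]
tool_rot: [-0.029, 1.0, 0.0, 0.001]
ft_force: [-0.5, 1.0, -1.5]
width: 0.427
grasp_force: 25.0
```

Run:
```python
from h import *
go(.591,.1937,.28,93.1)
```

```text
t 7.07 p [ 0.6894 -0.0325  0.2819] yaw 93.36 | roll 0.0029 tx 0.43 ty 1.156 tz 0.009 w 0.427 gf 25.0 f [-0.5  1.  -1.5]
```

{"api": "jog_arm", "payload": {"series": [{"claw":1,"tx":0.0614,"ty":0.1651,"tz":0,"roll":0.003},{"claw":1,"tx":0.0614,"ty":0.1651,"tz":0,"roll":0},{"claw":1,"tx":0.0614,"ty":0.1651,"tz":0,"roll":0},{"claw":1,"tx":0.0614,"ty":0.1651,"tz":0,"roll":0},{"claw":1,"tx":0.0614,"ty":0.1651,"tz":0,"roll":0},{"claw":1,"tx":0.0614,"ty":0.1651,"tz":0,"roll":0},{"claw":1,"tx":0.0614,"ty":0.1651,"tz":0,"roll":0},{"claw":1,"tx":0,"ty":0,"tz":0,"roll":0}]}}

```text
time_s: 7.73
position: [0.5882, 0.2029, 0.2808]
tool_rot: [-0.028, 1.0, 0.002, -0.001]
ft_force: [0.3, -0.1, -1.0]
width: 0.432
grasp_force: 25.0
```

{"api": "jog_arm", "payload": {"series": [{"claw":1,"tx":0,"ty":0,"tz":0,"roll":0},{"claw":1,"tx":0,"ty":0,"tz":0,"roll":0},{"claw":1,"tx":0,"ty":0,"tz":0,"roll":0}]}}

```text
time_s: 7.98
position: [0.5925, 0.1924, 0.2808]
tool_rot: [-0.023, 1.0, -0.0, 0.0]
ft_force: [-0.3, -0.4, -1.1]
width: 0.429
grasp_force: 25.0
```

Run:
```python
from rect import *
go(.591,.1937,.28,93.1)
im,P=snap("top","t5"); 
m=inb(P,.5,.68,.15,.23,.063,.08); print("plate",m.sum(), rect(P,m) if m.sum()>5 else "")
iw,Pw=snap("wrist","w5")
m=inb(Pw,.52,.66,.17,.22,.063,.08); print("plate w",m.sum(),rect(Pw,m),np.median(Pw[m],0)) if m.sum()>5 else 0
i2,P2=snap("scene","s5")
a=cv2.resize(i2[130:300,340:500],None,fx=2.35,fy=2.35,interpolation=cv2.INTER_CUBIC)
b=cv2.resize(iw,(640,400))
h=max(a.shape[0],400); c=np.zeros((h,1020,3),np.uint8); c[:a.shape[0],:a.shape[1]]=a; c[:400,380:]=b[:, :640]
save("m5",cv2.resize(c,(800,int(h*800/1020))))
```

```text
t 7.98 p [0.5925 0.1924 0.2808] yaw 92.64 | roll -0.0051 tx 0.007 ty 0.007 tz 0.004 w 0.429 gf 25.0 f [-0.3 -0.4 -1.1]
plate 55 (array([0.5737, 0.1924]), array([0.0687, 0.0073]), 1.93, 55)
plate w 352 (array([0.572 , 0.1932]), array([0.0612, 0.0059]), 4.25, 352) [0.57005696 0.19316344 0.0713497 ]
```

View pics/m5.png

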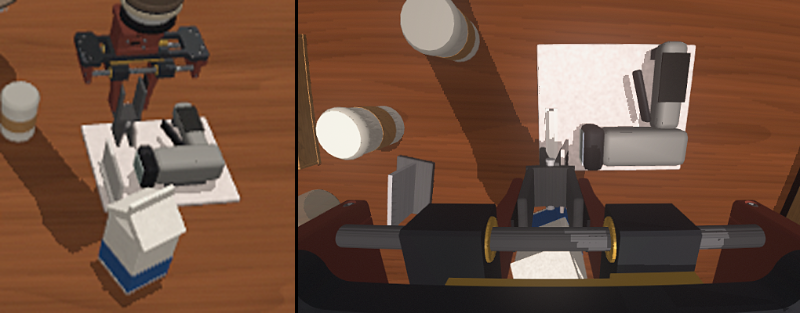

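Run:
```python
from h import *
go(.5915,.1938,.19,93.1)
im,P=snap("wrist")
for lo in(.12,.13,.14,.15,.16,.17,.2,.21):
    m=inb(P,.55,.64,.14,.25,lo,lo+.01); y=P[m][:,1]*1000-0
    if m.sum()>3:
        h,e=np.histogram(y,bins=np.arange(150,245,3)); print(lo,m.sum(),[(int(e[i]),int(h[i])) for i in range(len(h)) if h[i]], P[m][:,0].min().round(3))
```

```text
t 8.13 p [0.5924 0.1926 0.2806] yaw 92.67 | roll -0.0048 tx 0.004 ty 0.006 tz 0.453 w 0.425 gf 25.0 f [-0.6  0.6 -0.7]
0.13 44 [(180, 4), (183, 10), (186, 6), (201, 3), (204, 1), (207, 15), (210, 5)] 0.564
0.14 95 [(180, 25), (183, 22), (186, 4), (198, 2), (201, 3), (204, 6), (207, 30), (210, 3)] 0.564
0.15 97 [(180, 3), (183, 27), (186, 14), (198, 6), (201, 5), (204, 22), (207, 20)] 0.564
0.16 106 [(183, 26), (186, 13), (189, 8), (198, 14), (201, 7), (204, 33), (207, 5)] 0.564
0.17 229 [(186, 22), (189, 6), (192, 4), (195, 8), (198, 34), (201, 107), (204, 46), (207, 2)] 0.564
0.2 379 [(165, 26), (168, 27), (171, 15), (174, 28), (177, 55), (180, 34), (204, 89), (207, 31), (210, 13), (213, 26), (216, 25), (219, 10)] 0.576
0.21 493 [(162, 3), (165, 40), (168, 39), (171, 27), (174, 31), (177, 76), (180, 33), (204, 103), (207, 28), (210, 20), (213, 37), (216, 41), (219, 15)] 0.575
```

{"api": "jog_arm", "payload": {"series": [{"claw":1,"tx":0,"ty":0.002,"tz":0.1,"roll":-0.005},{"claw":1,"tx":0,"ty":0,"tz":0.07,"roll":0},{"claw":1,"tx":0,"ty":0,"tz":0.07,"roll":0},{"claw":1,"tx":0,"ty":0,"tz":0.07,"roll":0},{"claw":1,"tx":0,"ty":0,"tz":0.07,"roll":0},{"claw":1,"tx":0,"ty":0,"tz":0.07,"roll":0},{"claw":1,"tx":0,"ty":0,"tz":0,"roll":0},{"claw":1,"tx":0,"ty":0,"tz":0,"roll":0}]}}

```text
time_s: 8.85
position: [0.5917, 0.1938, 0.1902]
tool_rot: [-0.028, 1.0, -0.0, -0.001]
ft_force: [0.7, 0.5, 0.1]
width: 0.428
grasp_force: 25.0
```

Run:
```python
from h import *
go(.5915,.1938,.19,93.1)
im,P=snap("wrist")
for lo in(.04,.05,.06,.07):
    m=inb(P,.52,.64,.16,.23,lo,lo+.01); y=P[m][:,1]*1000-0
    if m.sum()>3:
        h,e=np.histogram(y,bins=np.arange(150,245,3)); print(lo,m.sum(),[(int(e[i]),int(h[i])) for i in range(len(h)) if h[i]])
```

```text
t 8.85 p [0.5917 0.1938 0.1902] yaw 93.23 | roll 0.0014 tx 0.001 ty -0.0 tz 0.001 w 0.428 gf 25.0 f [0.7 0.5 0.1]
0.04 56 [(180, 2), (183, 8), (186, 9), (189, 6), (192, 4), (201, 2), (204, 2), (207, 6), (210, 17)]
0.05 117 [(180, 6), (183, 42), (186, 13), (189, 6), (192, 5), (201, 3), (204, 3), (207, 23), (210, 16)]
0.06 101 [(183, 21), (186, 13), (189, 10), (192, 7), (198, 3), (201, 8), (204, 10), (207, 29)]
0.07 612 [(183, 4), (186, 32), (189, 173), (192, 222), (195, 82), (198, 44), (201, 11), (204, 28), (207, 16)]
```

{"api": "jog_arm", "payload": {"series": [{"claw":0,"tx":0,"ty":0,"tz":0,"roll":0},{"claw":0,"tx":0,"ty":0,"tz":0,"roll":0},{"claw":0,"tx":0,"ty":0,"tz":0,"roll":0},{"claw":0,"tx":0,"ty":0,"tz":0,"roll":0},{"claw":0,"tx":0,"ty":0,"tz":0,"roll":0},{"claw":0,"tx":0,"ty":0,"tz":-0.1,"roll":0},{"claw":0,"tx":0,"ty":0,"tz":-0.2,"roll":0},{"claw":0,"tx":0,"ty":0,"tz":-0.2,"roll":0}]}}

```text
time_s: 9.57
position: [0.5911, 0.1941, 0.2907]
tool_rot: [-0.029, 1.0, -0.001, -0.002]
ft_force: [0.6, 0.0, 0.6]
width: 0.984
grasp_force: 0.0
```

{"api": "jog_arm", "payload": {"series": [{"claw":0,"tx":0.04,"ty":0.15,"tz":0,"roll":0},{"claw":0,"tx":0.04,"ty":0.15,"tz":0,"roll":0},{"claw":0,"tx":0.04,"ty":0.15,"tz":0,"roll":0},{"claw":0,"tx":0,"ty":0,"tz":0,"roll":0},{"claw":0,"tx":0,"ty":0,"tz":0,"roll":0},{"claw":0,"tx":0,"ty":0,"tz":0,"roll":0}]}}

```text
time_s: 10.07
position: [0.5629, 0.2823, 0.2907]
tool_rot: [-0.029, 1.0, -0.0, 0.0]
ft_force: [0.6, -1.0, 0.2]
width: 1.0
grasp_force: 0.0
```

Run:
```python
from rect import *
go(.51,.33,.2,93.2)
im,P=snap("wrist","w6"); np.savez("pics/w6.npz",im=im,P=P); Z=P[...,2]
e=mark_of("squeeze_point","wrist")[:2]; print([(x["pixel"],x["confidence"],onz("wrist",x["pixel"],.045).round(4)) for x in e])
e=mark_of("plate_edge","wrist")[:2]; print([(x["pixel"],x["confidence"],onz("wrist",x["pixel"],.07).round(4)) for x in e])
print("top",onz("top",(180.3,212.8),.045),onz("scene",(439.1,199.4),.045))
m=inb(P,.4,.68,.15,.45,.005,.02)&(im.min(-1)>140); print("base",rect(P,m),P[m].min(0),P[m].max(0))
m=inb(P,.4,.545,.2,.45,.052,.068); print("handle top",rect(P,m),P[m].mean(0))
m=inb(P,.4,.68,.22,.45,.069,.09); print("barrel",rect(P,m))
m=inb(P,.44,.56,.26,.33,.045,.062)&(im.max(-1)<70); print("trig",rect(P,m),P[m].mean(0))
m=inb(P,.5,.68,.14,.25,.1,.17); print("clip",rect(P,m),P[m].max(0))
```

```text
t 10.07 p [0.5629 0.2823 0.2907] yaw 93.29 | roll 0.001 tx 0.251 ty 0.253 tz 0.453 w 1.0 gf 0.0 f [ 0.6 -1.   0.2]
[([369.4, 131.7], 0.58, array([0.501 , 0.3307, 0.045 ]))]
[]
top [0.50121638 0.32081251 0.045     ] [0.4992154 0.3351614 0.045    ]
base (array([0.5407, 0.287 ]), array([0.1889, 0.2293]), 3.17, 15874) [0.4407334  0.16772366 0.00750257] [0.63854717 0.40505741 0.01907737]
handle top (array([0.4983, 0.3304]), array([0.0979, 0.0634]), 4.04, 3589) [0.49820795 0.33925742 0.06120668]
barrel (array([0.5838, 0.3036]), array([0.0546, 0.1386]), 2.92, 5336)
trig (array([0.5011, 0.314 ]), array([0.0968, 0.0318]), 1.09, 245) [0.51670535 0.31514573 0.05521912]
clip (array([0.5926, 0.198 ]), array([0.0344, 0.0483]), 3.48, 2201) [0.6108203  0.22126746 0.15951247]
```

View pics/w6.png

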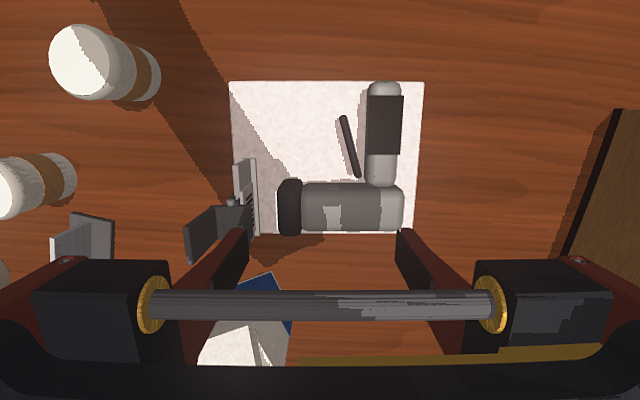

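Run:
```python
from h import *
go(.500,.3385,.106,93.2)
```

```text
t 10.22 p [0.5634 0.2813 0.2906] yaw 93.15 | roll -0.0005 tx 0.301 ty 0.303 tz 0.923 w 1.002 gf 0.0 f [-0.5  0.5 -0.2]
```

{"api": "jog_arm", "payload": {"series": [{"claw":0,"tx":0.1,"ty":0.101,"tz":0,"roll":0},{"claw":0,"tx":0.1,"ty":0.101,"tz":0,"roll":0},{"claw":0,"tx":0.101,"ty":0.101,"tz":0,"roll":0},{"claw":0,"tx":0,"ty":0,"tz":0.15,"roll":0},{"claw":0,"tx":0,"ty":0,"tz":0.15,"roll":0},{"claw":0,"tx":0,"ty":0,"tz":0.15,"roll":0},{"claw":0,"tx":0,"ty":0,"tz":0,"roll":0},{"claw":0,"tx":0,"ty":0,"tz":0,"roll":0}]}}

```text
time_s: 10.88
position: [0.4991, 0.3387, 0.1998]
tool_rot: [-0.028, 1.0, -0.001, -0.001]
ft_force: [0.3, -0.3, 0.9]
width: 0.995
grasp_force: 0.0
```

Run:
```python
from h import *
go(.500,.3385,.106,93.2)
im,P=snap("wrist","w7")
print([(x["pixel"],x["confidence"],onz("wrist",x["pixel"],.045).round(4)) for x in mark_of("squeeze_point","wrist")[:2]])
m=inb(P,.4,.545,.32,.45,.052,.075); print("handle",np.percentile(P[m],[2,98],axis=0).round(4))
m=inb(P,.44,.52,.29,.325,.04,.062); print("trig",m.sum(),np.percentile(P[m],[2,98],axis=0).round(4))
```

```text
t 10.88 p [0.4991 0.3387 0.1998] yaw 93.2 | roll 0.0 tx -0.004 ty -0.001 tz 0.469 w 0.995 gf 0.0 f [ 0.3 -0.3  0.9]
[([314.7, 214.5], 0.59, array([0.5072, 0.3352, 0.045 ]))]
handle [[0.4501 0.326  0.0545]
 [0.543  0.3611 0.064 ]]
trig 587 [[0.4846 0.2987 0.041 ]
 [0.5191 0.3159 0.0573]]
```

{"api": "jog_arm", "payload": {"series": [{"claw":0,"tx":-0.004,"ty":-0.012,"tz":0.1,"roll":0},{"claw":0,"tx":0,"ty":0,"tz":0.1,"roll":0},{"claw":0,"tx":0,"ty":0,"tz":0.1,"roll":0},{"claw":0,"tx":0,"ty":0,"tz":0.1,"roll":0},{"claw":0,"tx":0,"ty":0,"tz":0.065,"roll":0},{"claw":0,"tx":0,"ty":0,"tz":0,"roll":0},{"claw":0,"tx":0,"ty":0,"tz":0,"roll":0}]}}

```text
time_s: 11.57
position: [0.5007, 0.3378, 0.1086]
tool_rot: [-0.028, 1.0, 0.0, 0.0]
ft_force: [-0.3, 0.0, -0.1]
width: 1.002
grasp_force: 0.0
```

{"api": "jog_arm", "payload": {"series": [{"claw":1,"tx":0,"ty":0,"tz":0,"roll":0},{"claw":1,"tx":0,"ty":0,"tz":0,"roll":0},{"claw":1,"tx":0,"ty":0,"tz":0,"roll":0},{"claw":1,"tx":0,"ty":0,"tz":0,"roll":0},{"claw":1,"tx":0,"ty":0,"tz":0,"roll":0},{"claw":1,"tx":0,"ty":0,"tz":0,"roll":0},{"claw":1,"tx":0,"ty":0,"tz":0,"roll":0},{"claw":1,"tx":0,"ty":0,"tz":0,"roll":0}], "force": 22}}

```text
time_s: 12.23
position: [0.4997, 0.3385, 0.1077]
tool_rot: [-0.029, 1.0, 0.001, -0.0]
ft_force: [-1.6, 1.6, 0.0]
width: 0.509
grasp_force: 22.0
```

{"api": "jog_arm", "payload": {"series": [{"claw":1,"tx":0,"ty":0,"tz":0,"roll":0},{"claw":1,"tx":0,"ty":0,"tz":0,"roll":0},{"claw":1,"tx":0,"ty":0,"tz":0,"roll":0},{"claw":1,"tx":0,"ty":0,"tz":0,"roll":0},{"claw":1,"tx":0,"ty":0,"tz":0,"roll":0},{"claw":1,"tx":0,"ty":0,"tz":0,"roll":0},{"claw":1,"tx":0,"ty":0,"tz":0,"roll":0}]}}

```text
time_s: 12.82
position: [0.4997, 0.3384, 0.1077]
tool_rot: [-0.029, 1.0, 0.0, -0.0]
ft_force: [-3.4, 4.2, -0.0]
width: 0.509
grasp_force: 22.0
```

{"api": "jog_arm", "payload": {"series": [{"claw":0,"tx":0,"ty":0,"tz":0,"roll":0},{"claw":0,"tx":0,"ty":0,"tz":0,"roll":0},{"claw":0,"tx":0,"ty":0,"tz":0,"roll":0},{"claw":0,"tx":0,"ty":0,"tz":0,"roll":0},{"claw":0,"tx":0,"ty":0,"tz":0,"roll":0},{"claw":0,"tx":0,"ty":0,"tz":0,"roll":0},{"claw":0,"tx":0,"ty":0,"tz":-0.15,"roll":0},{"claw":0,"tx":0,"ty":0,"tz":-0.2,"roll":0}]}}

```text
time_s: 13.48
position: [0.4979, 0.3373, 0.1751]
tool_rot: [-0.029, 1.0, -0.002, -0.003]
ft_force: [1.6, 0.1, 0.1]
width: 0.996
grasp_force: 0.0
```

{"api": "jog_arm", "payload": {"series": [{"claw":0,"tx":0,"ty":0,"tz":-0.2,"roll":0},{"claw":0,"tx":0,"ty":0,"tz":-0.2,"roll":0},{"claw":0,"tx":0,"ty":0,"tz":0,"roll":0},{"claw":0,"tx":0,"ty":0,"tz":0,"roll":0}]}}

```text
time_s: 13.82
position: [0.5006, 0.3391, 0.2606]
tool_rot: [-0.029, 1.0, 0.002, 0.002]
ft_force: [-0.9, -0.2, -1.2]
width: 0.999
grasp_force: 0.0
```

Run:
```python
from rect import *
go(.447,.0533,.25,90)
im,P=snap("top","t8"); np.savez("pics/t8.npz",im=im,P=P)
m=inb(P,.3,.7,-.16,.14,.08,.11)
n,l,s,_=cv2.connectedComponentsWithStats(m.astype(np.uint8))
for k in range(1,n):
    if s[k,4]>60: print("cup",rect(P,l==k))
m=inb(P,.4,.68,-.42,-.17,.028,.05); print("carrier",rect(P,m))
m=inb(P,.55,.66,.14,.23,.1,.17); print("clip",rect(P,m),P[m].max(0))
i2,_=snap("scene","s8"); save("s8c",cv2.resize(i2[130:300,180:490],None,fx=2.5,fy=2.5))
for c in("top","scene"): print(c,[(np.round(e["extent"]).tolist(),round(e["confidence"],2)) for e in search_frame("cup1",c)])
```

```text
t 13.82 p [0.5006 0.3391 0.2606] yaw 93.34 | roll 0.0371 tx 0.268 ty -1.429 tz 0.053 w 0.999 gf 0.0 f [-0.9 -0.2 -1.2]
cup (array([ 0.5784, -0.0727]), array([0.0658, 0.066 ]), 2.13, 430)
cup (array([0.4469, 0.053 ]), array([0.0652, 0.0652]), 1.91, 448)
carrier (array([ 0.5389, -0.2956]), array([0.2056, 0.2089]), 86.07, 808)
clip (array([0.5946, 0.1979]), array([0.0391, 0.0505]), 3.64, 214) [0.61424287 0.22401507 0.16251592]
top [([256.0, 221.0, 282.0, 244.0], 0.9), ([303.0, 176.0, 324.0, 200.0], 0.61)]
scene [([301.0, 205.0, 324.0, 236.0], 0.68)]
```

View pics/s8c.png

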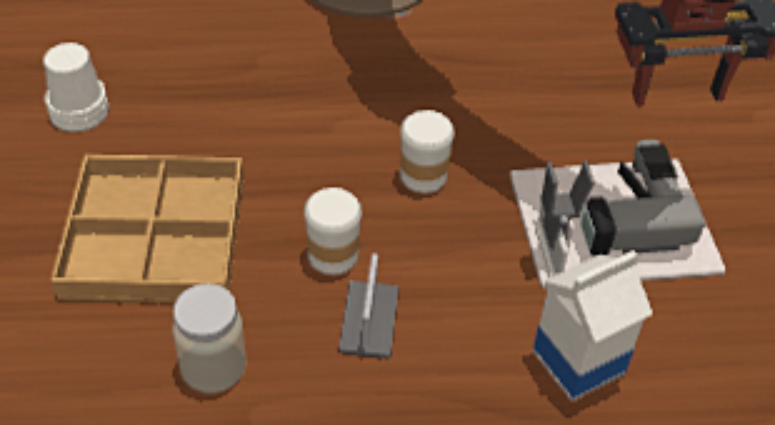

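{"api": "jog_arm", "payload": {"series": [{"claw":0,"tx":0,"ty":0,"tz":0,"roll":0.037},{"claw":0,"tx":0.038,"ty":-0.19,"tz":0,"roll":0},{"claw":0,"tx":0.038,"ty":-0.19,"tz":0,"roll":0},{"claw":0,"tx":0.038,"ty":-0.19,"tz":0,"roll":0},{"claw":0,"tx":0.038,"ty":-0.19,"tz":0,"roll":0},{"claw":0,"tx":0.038,"ty":-0.19,"tz":0,"roll":0},{"claw":0,"tx":0.038,"ty":-0.19,"tz":0,"roll":0},{"claw":0,"tx":0.038,"ty":-0.19,"tz":0,"roll":0}]}}

```text
time_s: 14.68
position: [0.4454, 0.07, 0.2564]
tool_rot: [0.0, 1.0, -0.0, -0.001]
ft_force: [0.6, 0.1, 0.4]
width: 0.999
grasp_force: 0.0
```

{"api": "jog_arm", "payload": {"series": [{"claw":0,"tx":0,"ty":-0.1,"tz":0.05,"roll":0},{"claw":0,"tx":0,"ty":0,"tz":0,"roll":0},{"claw":0,"tx":0,"ty":0,"tz":0,"roll":0},{"claw":0,"tx":0,"ty":0,"tz":0,"roll":0}]}}

```text
time_s: 15.02
position: [0.4466, 0.0525, 0.2471]
tool_rot: [0.0, 1.0, 0.0, -0.001]
ft_force: [-0.2, 0.7, -0.1]
width: 0.994
grasp_force: 0.0
```

Run:
```python
from rect import *
im,P=snap("wrist")
m=inb(P,.38,.52,-.02,.13,.085,.11); print(m.sum(),rect(P,m) if m.sum()>9 else 0)
go(.447,.053,.131,90)
```

```text
4449 (array([0.4482, 0.0527]), array([0.0661, 0.0659]), 38.75, 4449)
t 15.07 p [0.4467 0.0529 0.2472] yaw 90.05 | roll 0.0005 tx -0.001 ty 0.0 tz 0.581 w 1.002 gf 0.0 f [0.6 0.2 0.6]
```

Aligned. Descend 116 mm and grip.

{"api": "jog_arm", "payload": {"series": [{"claw":0,"tx":-0.005,"ty":0,"tz":0.15,"roll":0},{"claw":0,"tx":0,"ty":0,"tz":0.15,"roll":0},{"claw":0,"tx":0,"ty":0,"tz":0.15,"roll":0},{"claw":0,"tx":0,"ty":0,"tz":0.13,"roll":0},{"claw":0,"tx":0,"ty":0,"tz":0,"roll":0},{"claw":0,"tx":0,"ty":0,"tz":0,"roll":0}]}}

```text
time_s: 15.57
position: [0.4471, 0.0526, 0.1309]
tool_rot: [-0.001, 1.0, -0.0, -0.002]
ft_force: [-0.1, -0.6, -0.2]
width: 0.999
grasp_force: 0.0
```

{"api": "jog_arm", "payload": {"series": [{"claw":1,"tx":0,"ty":0,"tz":0,"roll":0},{"claw":1,"tx":0,"ty":0,"tz":0,"roll":0},{"claw":1,"tx":0,"ty":0,"tz":0,"roll":0},{"claw":1,"tx":0,"ty":0,"tz":0,"roll":0},{"claw":1,"tx":0,"ty":0,"tz":-0.1,"roll":0},{"claw":1,"tx":0,"ty":0,"tz":-0.15,"roll":0},{"claw":1,"tx":0,"ty":0,"tz":-0.15,"roll":0},{"claw":1,"tx":0,"ty":0,"tz":0,"roll":0}], "force": 15}}

```text
time_s: 16.23
position: [0.4499, 0.0519, 0.2167]
tool_rot: [0.001, 1.0, 0.001, 0.004]
ft_force: [2.3, 0.2, -2.6]
width: 0.771
grasp_force: 15.0
```

Run:
```python
from h import *
go(.4925,-.2423,.21,86)
```

```text
t 16.23 p [0.4499 0.0519 0.2167] yaw 89.92 | roll 0.0436 tx -0.315 ty -1.452 tz 0.034 w 0.771 gf 15.0 f [ 2.3  0.2 -2.6]
```

{"api": "jog_arm", "payload": {"series": [{"claw":1,"tx":0,"ty":0,"tz":0,"roll":0.0436},{"claw":1,"tx":-0.042,"ty":-0.18,"tz":0,"roll":0},{"claw":1,"tx":-0.042,"ty":-0.18,"tz":0,"roll":0},{"claw":1,"tx":-0.042,"ty":-0.18,"tz":0,"roll":0},{"claw":1,"tx":-0.042,"ty":-0.18,"tz":0,"roll":0},{"claw":1,"tx":-0.042,"ty":-0.18,"tz":0,"roll":0},{"claw":1,"tx":-0.042,"ty":-0.18,"tz":0,"roll":0},{"claw":1,"tx":-0.042,"ty":-0.18,"tz":0,"roll":0}]}}

```text
time_s: 16.9
position: [0.4886, -0.2055, 0.2114]
tool_rot: [0.035, 0.999, 0.0, 0.0]
ft_force: [0.7, -0.6, -2.3]
width: 0.771
grasp_force: 15.0
```

{"api": "jog_arm", "payload": {"series": [{"claw":1,"tx":-0.021,"ty":-0.192,"tz":0,"roll":0},{"claw":1,"tx":0,"ty":0,"tz":0,"roll":0},{"claw":1,"tx":0,"ty":0,"tz":0,"roll":0},{"claw":1,"tx":0,"ty":0,"tz":0,"roll":0}]}}

```text
time_s: 17.23
position: [0.49, -0.2419, 0.2111]
tool_rot: [0.035, 0.999, 0.0, -0.0]
ft_force: [-0.6, 0.3, -1.6]
width: 0.768
grasp_force: 15.0
```

Run:
```python
from rect import *
go(.4925,-.2423,.14,86)
im,P=snap("wrist","w9")
for lo in (.09,.11,.13,.15,.16): 
    m=inb(P,.42,.56,-.31,-.17,lo,lo+.02); q=P[m]; print(lo,m.sum(),q.min(0).round(3) if m.any() else 0,q.max(0).round(3) if m.any() else 0)
i2,P2=snap("top"); m=inb(P2,.4,.68,-.42,-.17,.028,.05); print("carrier",rect(P2,m))
```

```text
t 17.23 p [ 0.49   -0.2419  0.2111] yaw 86.0 | roll -0.0 tx -0.013 ty -0.001 tz 0.355 w 0.768 gf 15.0 f [-0.6  0.3 -1.6]
0.09 298 [ 0.458 -0.268  0.09 ] [ 0.476 -0.213  0.11 ]
0.11 497 [ 0.458 -0.268  0.11 ] [ 0.476 -0.212  0.13 ]
0.13 1223 [ 0.458 -0.283  0.13 ] [ 0.484 -0.198  0.15 ]
0.15 10428 [ 0.456 -0.284  0.15 ] [ 0.52  -0.197  0.17 ]
0.16 11619 [ 0.456 -0.286  0.16 ] [ 0.52  -0.195  0.18 ]
carrier (array([ 0.5382, -0.2957]), array([0.2054, 0.2081]), 86.17, 291)
```

View pics/w9.png

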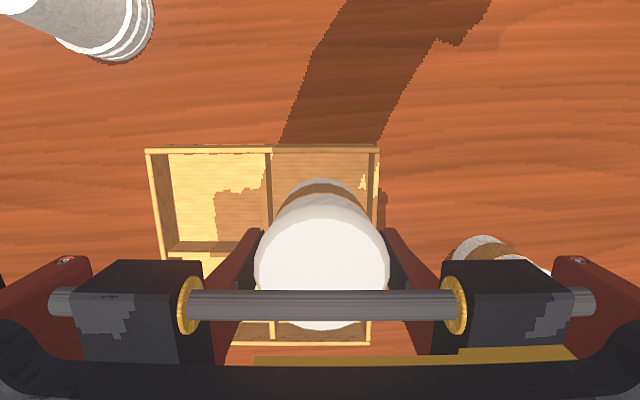

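{"api": "jog_arm", "payload": {"series": [{"claw":1,"tx":-0.012,"ty":0,"tz":0.1,"roll":0},{"claw":1,"tx":0,"ty":0,"tz":0.1,"roll":0},{"claw":1,"tx":0,"ty":0,"tz":0.1,"roll":0},{"claw":1,"tx":0,"ty":0,"tz":0.067,"roll":0},{"claw":1,"tx":0,"ty":0,"tz":0,"roll":0},{"claw":1,"tx":0,"ty":0,"tz":0,"roll":0},{"claw":0,"tx":0,"ty":0,"tz":0,"roll":0},{"claw":0,"tx":0,"ty":0,"tz":0,"roll":0}]}}

```text
time_s: 18.0
position: [0.4935, -0.2423, 0.1394]
tool_rot: [0.034, 0.999, -0.0, 0.001]
ft_force: [-0.1, -0.2, 0.9]
width: 0.884
grasp_force: 0.0
```

{"api": "jog_arm", "payload": {"series": [{"claw":0,"tx":0,"ty":0,"tz":0,"roll":0},{"claw":0,"tx":0,"ty":0,"tz":0,"roll":0},{"claw":0,"tx":0,"ty":0,"tz":-0.1,"roll":0},{"claw":0,"tx":0,"ty":0,"tz":-0.2,"roll":0},{"claw":0,"tx":0,"ty":0,"tz":-0.2,"roll":0},{"claw":0,"tx":0,"ty":0,"tz":-0.1,"roll":0},{"claw":0,"tx":0,"ty":0,"tz":0,"roll":0},{"claw":0,"tx":0,"ty":0,"tz":0,"roll":0}]}}

```text
time_s: 18.67
position: [0.4933, -0.2428, 0.2597]
tool_rot: [0.035, 0.999, -0.0, 0.002]
ft_force: [0.3, 0.3, 0.1]
width: 1.002
grasp_force: 0.0
```

```bash
cat > chk.py <<'E'
from rect import *
im,P=snap("top")
m=inb(P,.3,.7,-.42,.14,.08,.11)
n,l,s,_=cv2.connectedComponentsWithStats(m.astype(np.uint8))
for k in range(1,n):
    if s[k,4]>60: print("cup",rect(P,l==k),P[l==k][:,2].mean())
m=inb(P,.54,.66,.14,.235,.1,.17); print("clip",rect(P,m),P[m].max(0))
E
python3 - <<'E'
from chk import *
go(.5785,-.0722,.25,90)
E
```

```text
cup (array([ 0.578 , -0.0714]), array([0.0646, 0.0663]), 64.66, 427) 0.0893596884463487
cup (array([ 0.3195, -0.4045]), array([0.0367, 0.031 ]), 0.58, 144) 0.09771597853833819
clip (array([0.5917, 0.1976]), array([0.0377, 0.0506]), 2.38, 217) [0.61077489 0.2233813  0.1644109 ]
t 18.72 p [ 0.4927 -0.2424  0.2583] yaw 86.04 | roll -0.044 tx -0.429 ty 0.851 tz 0.042 w 1.001 gf 0.0 f [-0.3  0.2 -0.2]
```

{"api": "jog_arm", "payload": {"series": [{"claw":0,"tx":0,"ty":0,"tz":0,"roll":-0.044},{"claw":0,"tx":-0.086,"ty":0.17,"tz":0,"roll":0},{"claw":0,"tx":-0.086,"ty":0.17,"tz":0,"roll":0},{"claw":0,"tx":-0.086,"ty":0.17,"tz":0,"roll":0},{"claw":0,"tx":-0.086,"ty":0.17,"tz":0,"roll":0},{"claw":0,"tx":-0.086,"ty":0.17,"tz":0.04,"roll":0},{"claw":0,"tx":0,"ty":0,"tz":0,"roll":0},{"claw":0,"tx":0,"ty":0,"tz":0,"roll":0}]}}

```text
time_s: 19.38
position: [0.5786, -0.0696, 0.2476]
tool_rot: [-0.002, 1.0, 0.0, -0.002]
ft_force: [0.1, -0.9, 0.0]
width: 0.999
grasp_force: 0.0
```

Run:
```python
from rect import *
im,P=snap("wrist")
m=inb(P,.5,.65,-.15,.0,.085,.11); print(m.sum(),rect(P,m) if m.sum()>9 else 0)
m=inb(P,.42,.56,-.32,-.17,.08,.11); print(m.sum(),rect(P,m) if m.sum()>9 else 0, P[m][:,2].mean())
go(.5785,-.0718,.131,90)
```

```text
4463 (array([ 0.5788, -0.073 ]), array([0.0663, 0.0666]), 33.81, 4463)
5853 (array([ 0.4937, -0.239 ]), array([0.065, 0.067]), 69.64, 5853) 0.09507711257435336
t 19.43 p [ 0.5781 -0.0719  0.2482] yaw 90.1 | roll 0.0011 tx -0.002 ty 0.001 tz 0.586 w 1.0 gf 0.0 f [-1.  -1.4  0. ]
```

Cup A stands in its cell (lid top at z≈0.095). Pick cup B.

{"api": "jog_arm", "payload": {"series": [{"claw":0,"tx":-0.002,"ty":-0.003,"tz":0.15,"roll":0},{"claw":0,"tx":0,"ty":0,"tz":0.15,"roll":0},{"claw":0,"tx":0,"ty":0,"tz":0.15,"roll":0},{"claw":0,"tx":0,"ty":0,"tz":0.136,"roll":0},{"claw":0,"tx":0,"ty":0,"tz":0,"roll":0},{"claw":0,"tx":0,"ty":0,"tz":0,"roll":0}]}}

```text
time_s: 19.93
position: [0.5777, -0.0748, 0.1319]
tool_rot: [0.001, 1.0, -0.0, -0.002]
ft_force: [0.4, 0.1, 0.4]
width: 1.0
grasp_force: 0.0
```

{"api": "jog_arm", "payload": {"series": [{"claw":1,"tx":0,"ty":0,"tz":0,"roll":0},{"claw":1,"tx":0,"ty":0,"tz":0,"roll":0},{"claw":1,"tx":0,"ty":0,"tz":0,"roll":0},{"claw":1,"tx":0,"ty":0,"tz":0,"roll":0},{"claw":1,"tx":0,"ty":0,"tz":-0.1,"roll":0},{"claw":1,"tx":0,"ty":0,"tz":-0.15,"roll":0},{"claw":1,"tx":0,"ty":0,"tz":-0.15,"roll":0},{"claw":1,"tx":0,"ty":0,"tz":-0.1,"roll":0}], "force": 15}}

```text
time_s: 20.6
position: [0.5797, -0.0733, 0.2361]
tool_rot: [0.0, 1.0, -0.0, 0.001]
ft_force: [0.4, 0.2, -2.4]
width: 0.767
grasp_force: 15.0
```

Run:
```python
from h import *
go(.592,-.249,.22,86)
```

```text
t 20.6 p [ 0.5797 -0.0733  0.2361] yaw 89.99 | roll 0.0443 tx -0.123 ty -0.872 tz 0.08 w 0.767 gf 15.0 f [ 0.4  0.2 -2.4]
```

{"api": "jog_arm", "payload": {"series": [{"claw":1,"tx":0,"ty":0,"tz":0,"roll":0.044},{"claw":1,"tx":-0.0246,"ty":-0.1744,"tz":0,"roll":0},{"claw":1,"tx":-0.0246,"ty":-0.1744,"tz":0,"roll":0},{"claw":1,"tx":-0.0246,"ty":-0.1744,"tz":0,"roll":0},{"claw":1,"tx":-0.0246,"ty":-0.1744,"tz":0,"roll":0},{"claw":1,"tx":-0.0246,"ty":-0.1744,"tz":0,"roll":0},{"claw":1,"tx":0,"ty":0,"tz":0,"roll":0},{"claw":1,"tx":0,"ty":0,"tz":0,"roll":0}]}}

```text
time_s: 21.27
position: [0.5907, -0.2518, 0.2332]
tool_rot: [0.037, 0.999, -0.001, -0.0]
ft_force: [0.0, 1.1, -3.0]
width: 0.769
grasp_force: 15.0
```

Run:
```python
from rect import *
im,P=snap("wrist")
for lo in (.11,.15,.18): 
    m=inb(P,.52,.66,-.31,-.17,lo,lo+.02); q=P[m]; print(lo,m.sum(),q.min(0).round(3) if m.any() else 0,q.max(0).round(3) if m.any() else 0)
m=inb(P,.42,.55,-.32,-.17,.08,.11); print(rect(P,m) if m.sum()>9 else 0)
go(.592,-.249,.138,86)
```

```text
0.11 284 [ 0.558 -0.277  0.11 ] [ 0.576 -0.223  0.13 ]
0.15 1080 [ 0.557 -0.293  0.15 ] [ 0.584 -0.208  0.17 ]
0.18 11616 [ 0.556 -0.295  0.18 ] [ 0.62  -0.206  0.2  ]
(array([ 0.4931, -0.2412]), array([0.0674, 0.0671]), 37.79, 7218)
t 21.32 p [ 0.5913 -0.2493  0.233 ] yaw 85.94 | roll -0.0007 tx -0.003 ty 0.002 tz 0.475 w 0.77 gf 15.0 f [ 1.  -0.1 -2.7]
```

{"api": "jog_arm", "payload": {"series": [{"claw":1,"tx":-0.003,"ty":0,"tz":0.12,"roll":0},{"claw":1,"tx":0,"ty":0,"tz":0.12,"roll":0},{"claw":1,"tx":0,"ty":0,"tz":0.12,"roll":0},{"claw":1,"tx":0,"ty":0,"tz":0.08,"roll":0},{"claw":1,"tx":0,"ty":0,"tz":0.033,"roll":0},{"claw":1,"tx":0,"ty":0,"tz":0,"roll":0},{"claw":1,"tx":0,"ty":0,"tz":0,"roll":0},{"claw":0,"tx":0,"ty":0,"tz":0,"roll":0}]}}

```text
time_s: 21.98
position: [0.5929, -0.2479, 0.1392]
tool_rot: [0.034, 0.999, 0.0, 0.001]
ft_force: [0.0, -0.2, 0.2]
width: 0.813
grasp_force: 0.0
```

{"api": "jog_arm", "payload": {"series": [{"claw":0,"tx":0,"ty":0,"tz":0,"roll":0},{"claw":0,"tx":0,"ty":0,"tz":0,"roll":0},{"claw":0,"tx":0,"ty":0,"tz":0,"roll":0},{"claw":0,"tx":0,"ty":0,"tz":-0.1,"roll":0},{"claw":0,"tx":0,"ty":0,"tz":-0.2,"roll":0},{"claw":0,"tx":0,"ty":0,"tz":-0.2,"roll":0},{"claw":0,"tx":0,"ty":0,"tz":-0.2,"roll":0},{"claw":0,"tx":0,"ty":0,"tz":0,"roll":0}]}}

```text
time_s: 22.65
position: [0.5949, -0.2507, 0.2875]
tool_rot: [0.035, 0.999, -0.002, 0.006]
ft_force: [1.4, -2.1, -0.1]
width: 1.001
grasp_force: 0.0
```

Run:
```python
from h import *
go(.5,.3378,.27,93.2)
```

```text
t 22.65 p [ 0.5949 -0.2507  0.2875] yaw 85.99 | roll -0.0801 tx 0.31 ty 2.964 tz 0.087 w 1.001 gf 0.0 f [ 1.4 -2.1 -0.1]
```

{"api": "jog_arm", "payload": {"series": [{"claw":0,"tx":0,"ty":0,"tz":0,"roll":-0.04},{"claw":0,"tx":0,"ty":0,"tz":0,"roll":-0.04},{"claw":0,"tx":0.0194,"ty":0.1853,"tz":0,"roll":0},{"claw":0,"tx":0.0194,"ty":0.1853,"tz":0,"roll":0},{"claw":0,"tx":0.0194,"ty":0.1853,"tz":0,"roll":0},{"claw":0,"tx":0.0194,"ty":0.1853,"tz":0,"roll":0},{"claw":0,"tx":0.0194,"ty":0.1853,"tz":0,"roll":0},{"claw":0,"tx":0.0194,"ty":0.1853,"tz":0,"roll":0}]}}

```text
time_s: 23.32
position: [0.556, -0.0267, 0.2787]
tool_rot: [-0.028, 1.0, 0.0, 0.0]
ft_force: [1.6, 0.1, -0.4]
width: 1.003
grasp_force: 0.0
```

{"api": "jog_arm", "payload": {"series": [{"claw":0,"tx":0.0194,"ty":0.1853,"tz":0,"roll":0},{"claw":0,"tx":0.0194,"ty":0.1853,"tz":0,"roll":0},{"claw":0,"tx":0.0194,"ty":0.1853,"tz":0,"roll":0},{"claw":0,"tx":0.0194,"ty":0.1853,"tz":0,"roll":0},{"claw":0,"tx":0.0194,"ty":0.1853,"tz":0,"roll":0},{"claw":0,"tx":0.0194,"ty":0.1853,"tz":0,"roll":0},{"claw":0,"tx":0.0194,"ty":0.1853,"tz":0,"roll":0},{"claw":0,"tx":0.0194,"ty":0.1853,"tz":0,"roll":0}]}}

```text
time_s: 23.98
position: [0.5083, 0.2677, 0.2787]
tool_rot: [-0.028, 1.0, 0.0, 0.0]
ft_force: [0.6, -0.3, -0.6]
width: 0.999
grasp_force: 0.0
```

{"api": "jog_arm", "payload": {"series": [{"claw":0,"tx":0.0194,"ty":0.1853,"tz":0,"roll":0},{"claw":0,"tx":0.0194,"ty":0.1853,"tz":0,"roll":0},{"claw":0,"tx":0,"ty":0,"tz":0,"roll":0},{"claw":0,"tx":0,"ty":0,"tz":0,"roll":0},{"claw":0,"tx":0,"ty":0,"tz":0,"roll":0},{"claw":0,"tx":0,"ty":0,"tz":0,"roll":0}]}}

```text
time_s: 24.48
position: [0.4976, 0.338, 0.2785]
tool_rot: [-0.027, 1.0, -0.0, 0.0]
ft_force: [0.1, -0.6, -0.3]
width: 1.002
grasp_force: 0.0
```

Run:
```python
from chk import *
go(.5,.3378,.1077,93.2)
```

```text
cup (array([ 0.5899, -0.2466]), array([0.067 , 0.0658]), 79.92, 440) 0.09386130472556482
cup (array([ 0.4917, -0.2399]), array([0.0657, 0.0657]), 63.99, 451) 0.09446808458822943
cup (array([ 0.3196, -0.4047]), array([0.0292, 0.0374]), 88.4, 140) 0.09709070450809029
clip (array([0.5927, 0.1967]), array([0.0413, 0.0503]), 11.4, 217) [0.61423391 0.22513317 0.16178049]
t 24.53 p [0.4976 0.3379 0.2786] yaw 93.09 | roll -0.0012 tx -0.012 ty -0.001 tz 0.854 w 1.0 gf 0.0 f [ 0.2 -1.1  0.6]
```

{"api": "jog_arm", "payload": {"series": [{"claw":0,"tx":-0.011,"ty":-0.002,"tz":0.16,"roll":0},{"claw":0,"tx":0,"ty":0,"tz":0.16,"roll":0},{"claw":0,"tx":0,"ty":0,"tz":0.16,"roll":0},{"claw":0,"tx":0,"ty":0,"tz":0.15,"roll":0},{"claw":0,"tx":0,"ty":0,"tz":0.12,"roll":0},{"claw":0,"tx":0,"ty":0,"tz":0.104,"roll":0},{"claw":0,"tx":0,"ty":0,"tz":0,"roll":0},{"claw":0,"tx":0,"ty":0,"tz":0,"roll":0}]}}

```text
time_s: 25.2
position: [0.4993, 0.3379, 0.1072]
tool_rot: [-0.027, 1.0, -0.001, -0.001]
ft_force: [1.0, 0.6, -0.1]
width: 0.999
grasp_force: 0.0
```

{"api": "jog_arm", "payload": {"series": [{"claw":1,"tx":0,"ty":0,"tz":0,"roll":0},{"claw":1,"tx":0,"ty":0,"tz":0,"roll":0},{"claw":1,"tx":0,"ty":0,"tz":0,"roll":0},{"claw":1,"tx":0,"ty":0,"tz":0,"roll":0},{"claw":1,"tx":0,"ty":0,"tz":0,"roll":0},{"claw":1,"tx":0,"ty":0,"tz":0,"roll":0},{"claw":1,"tx":0,"ty":0,"tz":0,"roll":0},{"claw":1,"tx":0,"ty":0,"tz":0,"roll":0}], "force": 22}}

```text
time_s: 25.87
position: [0.4988, 0.3386, 0.1081]
tool_rot: [-0.028, 1.0, -0.0, -0.0]
ft_force: [-3.5, -5.0, 2.5]
width: 0.51
grasp_force: 22.0
```

{"api": "jog_arm", "payload": {"series": [{"claw":1,"tx":0,"ty":0,"tz":0,"roll":0},{"claw":1,"tx":0,"ty":0,"tz":0,"roll":0},{"claw":1,"tx":0,"ty":0,"tz":0,"roll":0},{"claw":1,"tx":0,"ty":0,"tz":0,"roll":0},{"claw":1,"tx":0,"ty":0,"tz":0,"roll":0},{"claw":1,"tx":0,"ty":0,"tz":0,"roll":0},{"claw":1,"tx":0,"ty":0,"tz":0,"roll":0}]}}

```text
time_s: 26.45
position: [0.4988, 0.3386, 0.1081]
tool_rot: [-0.028, 1.0, -0.0, -0.0]
ft_force: [-3.1, -4.5, 3.3]
width: 0.509
grasp_force: 22.0
```

Run:
```python
from chk import *
```

```text
cup (array([ 0.5893, -0.2459]), array([0.067 , 0.0667]), 13.52, 442) 0.09403721692103384
cup (array([ 0.4911, -0.24  ]), array([0.0663, 0.0661]), 0.29, 451) 0.09385357765872107
cup (array([ 0.3196, -0.4042]), array([0.0315, 0.037 ]), 89.88, 147) 0.0968487992214421
clip (array([0.5927, 0.1978]), array([0.0366, 0.0505]), 3.81, 225) [0.61107922 0.22403898 0.16319983]
```

Cups and clip are in place while squeezed. Release, rise, and go over the clip.

{"api": "jog_arm", "payload": {"series": [{"claw":0,"tx":0,"ty":0,"tz":0,"roll":0},{"claw":0,"tx":0,"ty":0,"tz":0,"roll":0},{"claw":0,"tx":0,"ty":0,"tz":0,"roll":0},{"claw":0,"tx":0,"ty":0,"tz":0,"roll":0},{"claw":0,"tx":0,"ty":0,"tz":0,"roll":0},{"claw":0,"tx":0,"ty":0,"tz":0,"roll":0},{"claw":0,"tx":0,"ty":0,"tz":-0.15,"roll":0},{"claw":0,"tx":0,"ty":0,"tz":-0.2,"roll":0}]}}

```text
time_s: 27.17
position: [0.497, 0.3394, 0.1754]
tool_rot: [-0.029, 1.0, -0.001, -0.003]
ft_force: [1.1, 1.0, -0.1]
width: 1.0
grasp_force: 0.0
```

{"api": "jog_arm", "payload": {"series": [{"claw":0,"tx":0,"ty":0,"tz":-0.2,"roll":0},{"claw":0,"tx":0,"ty":0,"tz":-0.2,"roll":0},{"claw":0,"tx":0,"ty":0,"tz":0,"roll":0},{"claw":0,"tx":0,"ty":0,"tz":0,"roll":0}]}}

```text
time_s: 27.5
position: [0.4995, 0.3413, 0.2608]
tool_rot: [-0.029, 1.0, 0.003, 0.002]
ft_force: [-0.3, 0.4, -1.3]
width: 1.003
grasp_force: 0.0
```

Run:
```python
from h import *
go(.592,.196,.26,93.2)
```

```text
t 27.5 p [0.4995 0.3413 0.2608] yaw 93.3 | roll 0.0011 tx -0.421 ty -0.751 tz 0.004 w 1.003 gf 0.0 f [-0.3  0.4 -1.3]
```

{"api": "jog_arm", "payload": {"series": [{"claw":0,"tx":-0.0842,"ty":-0.1502,"tz":0,"roll":0},{"claw":0,"tx":-0.0842,"ty":-0.1502,"tz":0,"roll":0},{"claw":0,"tx":-0.0842,"ty":-0.1502,"tz":0,"roll":0},{"claw":0,"tx":-0.0842,"ty":-0.1502,"tz":0,"roll":0},{"claw":0,"tx":-0.0842,"ty":-0.1502,"tz":0,"roll":0},{"claw":0,"tx":0,"ty":0,"tz":0,"roll":0},{"claw":0,"tx":0,"ty":0,"tz":0,"roll":0},{"claw":0,"tx":0,"ty":0,"tz":0,"roll":0}]}}

```text
time_s: 28.17
position: [0.5908, 0.1952, 0.2563]
tool_rot: [-0.029, 1.0, 0.0, -0.001]
ft_force: [0.4, 0.0, 0.7]
width: 0.995
grasp_force: 0.0
```

Run:
```python
from rect import *
im,P=snap("wrist")
for lo in(.11,.12,.13,.14):
    m=inb(P,.55,.64,.14,.25,lo,lo+.01); print(lo,rect(P,m))
m=inb(P,.55,.64,.14,.25,.1,.18); print(np.percentile(P[m][:,2],[98,100]))
go(.592,.196,.19,93.2)
```

```text
0.11 (array([0.5923, 0.1953]), array([0.0319, 0.0402]), 2.25, 189)
0.12 (array([0.5924, 0.1965]), array([0.0318, 0.0427]), 2.85, 213)
0.13 (array([0.5925, 0.1972]), array([0.0322, 0.0447]), 3.18, 244)
0.14 (array([0.5925, 0.1972]), array([0.032 , 0.0458]), 3.01, 286)
[0.17841535 0.17998732]
t 28.22 p [0.5906 0.1959 0.2566] yaw 93.35 | roll 0.0017 tx -0.007 ty 0.0 tz 0.333 w 1.003 gf 0.0 f [-0.7  0.7  0.6]
```

{"api": "jog_arm", "payload": {"series": [{"claw":0,"tx":-0.007,"ty":0,"tz":0.12,"roll":0},{"claw":0,"tx":0,"ty":0,"tz":0.12,"roll":0},{"claw":0,"tx":0,"ty":0,"tz":0.093,"roll":0},{"claw":0,"tx":0,"ty":0,"tz":0,"roll":0},{"claw":0,"tx":0,"ty":0,"tz":0,"roll":0},{"claw":0,"tx":0,"ty":0,"tz":0,"roll":0}]}}

```text
time_s: 28.72
position: [0.5931, 0.1955, 0.192]
tool_rot: [-0.029, 1.0, 0.0, 0.0]
ft_force: [-0.2, 0.8, 0.6]
width: 0.997
grasp_force: 0.0
```

{"api": "jog_arm", "payload": {"series": [{"claw":1,"tx":0,"ty":0,"tz":0,"roll":0},{"claw":1,"tx":0,"ty":0,"tz":0,"roll":0},{"claw":1,"tx":0,"ty":0,"tz":0,"roll":0},{"claw":1,"tx":0,"ty":0,"tz":0,"roll":0},{"claw":1,"tx":0,"ty":0,"tz":0,"roll":0},{"claw":1,"tx":0,"ty":0,"tz":0,"roll":0},{"claw":1,"tx":0,"ty":0,"tz":0,"roll":0},{"claw":1,"tx":0,"ty":0,"tz":0,"roll":0}], "force": 25}}

```text
time_s: 29.38
position: [0.593, 0.1941, 0.191]
tool_rot: [-0.028, 1.0, -0.0, -0.0]
ft_force: [-0.8, -0.3, -1.5]
width: 0.434
grasp_force: 7.3
```

{"api": "jog_arm", "payload": {"series": [{"claw":1,"tx":0,"ty":0,"tz":-0.05,"roll":0},{"claw":1,"tx":0,"ty":0,"tz":-0.1,"roll":0},{"claw":1,"tx":0,"ty":0,"tz":-0.1,"roll":0},{"claw":1,"tx":0,"ty":0,"tz":-0.1,"roll":0},{"claw":1,"tx":0,"ty":0,"tz":-0.1,"roll":0},{"claw":1,"tx":0,"ty":0,"tz":0,"roll":0.065},{"claw":1,"tx":0,"ty":0,"tz":0,"roll":0.067},{"claw":1,"tx":0,"ty":0,"tz":0,"roll":0}]}}

```text
time_s: 30.05
position: [0.5931, 0.194, 0.2821]
tool_rot: [0.078, 0.997, 0.0, 0.0]
ft_force: [-0.3, -0.4, -1.7]
width: 0.429
grasp_force: 25.0
```

Run:
```python
from rect import *
im,P=snap("top"); sat=im.max(-1).astype(int)-im.min(-1)
m=inb(P,.6,.76,-.09,.03,.055,.08)&(sat<40); print("rail top",rect(P,m))
m=inb(P,.6,.76,-.09,.03,.005,.08)&(sat<40); print("rail base",rect(P,m))
f=np.load("pics/t8.npz"); P=f["P"]; im=f["im"]; sat=im.max(-1).astype(int)-im.min(-1)
m=inb(P,.6,.76,-.09,.03,.055,.08)&(sat<40); print("rail top",rect(P,m)); 
m=inb(P,.6,.76,-.09,.03,.005,.08)&(sat<40); print("rail base",rect(P,m))
go(.682,-.033,.28,81)
```

```text
rail top (array([ 0.6791, -0.0324]), array([0.0065, 0.0896]), 79.67, 72)
rail base (array([ 0.6804, -0.033 ]), array([0.0595, 0.101 ]), 79.67, 609)
rail top (array([ 0.6793, -0.0326]), array([0.0064, 0.0898]), 80.22, 74)
rail base (array([ 0.68  , -0.0329]), array([0.0595, 0.1008]), 79.72, 599)
t 30.1 p [0.593  0.1941 0.2816] yaw 81.44 | roll 0.0049 tx -0.617 ty -1.052 tz 0.008 w 0.43 gf 25.0 f [ 0.1 -0.4  0.2]
```

{"api": "jog_arm", "payload": {"series": [{"claw":1,"tx":0,"ty":0,"tz":0,"roll":0.016},{"claw":1,"tx":-0.09,"ty":-0.148,"tz":0,"roll":0},{"claw":1,"tx":-0.09,"ty":-0.148,"tz":0,"roll":0},{"claw":1,"tx":-0.09,"ty":-0.148,"tz":0,"roll":0},{"claw":1,"tx":-0.09,"ty":-0.148,"tz":0,"roll":0},{"claw":1,"tx":-0.09,"ty":-0.148,"tz":0,"roll":0},{"claw":1,"tx":-0.09,"ty":-0.148,"tz":0,"roll":0},{"claw":1,"tx":-0.09,"ty":-0.148,"tz":0,"roll":0}]}}

```text
time_s: 30.77
position: [0.6811, -0.0336, 0.2808]
tool_rot: [0.087, 0.996, -0.0, -0.0]
ft_force: [0.7, 1.4, -0.4]
width: 0.429
grasp_force: 25.0
```

{"api": "jog_arm", "payload": {"series": [{"claw":1,"tx":0,"ty":0,"tz":0,"roll":0},{"claw":1,"tx":0,"ty":0,"tz":0,"roll":0},{"claw":1,"tx":0,"ty":0,"tz":0,"roll":0},{"claw":1,"tx":0,"ty":0,"tz":0,"roll":0}]}}

```text
time_s: 31.1
position: [0.6805, -0.0302, 0.2808]
tool_rot: [0.087, 0.996, 0.001, -0.0]
ft_force: [-0.3, -0.2, -0.4]
width: 0.425
grasp_force: 25.0
```

```bash
cat > jaw.py <<'E'
from rect import *
im,P=snap("wrist"); sat=im.max(-1).astype(int)-im.min(-1)
s,p,r=st(); M=r.as_matrix(); L=(P-p)@M  # tool frame
m=inb(P,.6,.76,-.09,.03,.06,.08)&(sat<50); q=L[m]; print("rail strip",m.sum(),rect(P,m) if m.sum()>9 else 0)
if m.sum()>9:
    vx,vy,x0,y0=cv2.fitLine(q[:,:2].astype(np.float32),cv2.DIST_HUBER,0,.01,.01).ravel(); print("in tool: y at x=0: %.4f angle %.2f"%(y0-x0*vy/vx,np.degrees(np.arctan(vy/vx))),np.median(q,0))
for lo in np.arange(.10,.16,.01):
    m=(L[...,2]>lo)&(L[...,2]<lo+.01)&(abs(L[...,0])<.04)&(abs(L[...,1])<.03); y=L[m][:,1]*1000
    if m.sum()>3:
        h,e=np.histogram(y,bins=np.arange(-30,31,2)); print(round(lo,2),m.sum(),[(int(e[i]),int(h[i])) for i in range(len(h)) if h[i]])
go(.681,-.0325,.19,80)
E
python3 jaw.py
```

```text
rail strip 274 (array([ 0.6618, -0.0302]), array([0.0051, 0.0503]), 80.05, 274)
in tool: y at x=0: -0.0029 angle -1.62 [ 0.02208297 -0.00316157  0.20966496]
0.1 232 [(-6, 16), (-4, 5), (-2, 4), (0, 3), (2, 2), (4, 9), (6, 12), (8, 67), (10, 90), (12, 24)]
0.11 110 [(-8, 13), (-6, 15), (-4, 11), (-2, 4), (6, 10), (8, 8), (10, 6), (12, 28), (14, 15)]
0.12 100 [(-10, 16), (-8, 19), (-6, 9), (-4, 6), (6, 3), (8, 7), (12, 8), (14, 23), (16, 9)]
0.13 84 [(-10, 21), (-8, 9), (-6, 6), (-4, 1), (8, 5), (12, 1), (14, 8), (16, 33)]
0.14 72 [(-12, 21), (-10, 7), (-8, 8), (-6, 6), (10, 3), (14, 2), (16, 15), (18, 10)]
0.15 4 [(-10, 1), (-8, 2), (12, 1)]
t 31.15 p [ 0.6806 -0.0299  0.2809] yaw 80.08 | roll 0.0008 tx -0.004 ty -0.012 tz 0.454 w 0.427 gf 25.0 f [-0.7  0.1 -1.4]
```

{"api": "jog_arm", "payload": {"series": [{"claw":1,"tx":-0.003,"ty":-0.018,"tz":0.08,"roll":0},{"claw":1,"tx":0,"ty":0,"tz":0.07,"roll":0},{"claw":1,"tx":0,"ty":0,"tz":0,"roll":0},{"claw":1,"tx":0,"ty":0,"tz":0,"roll":0},{"claw":1,"tx":0,"ty":0,"tz":0,"roll":0}]}}

```text
time_s: 31.57
position: [0.681, -0.0345, 0.2519]
tool_rot: [0.087, 0.996, 0.0, 0.0]
ft_force: [1.0, 0.1, -1.0]
width: 0.431
grasp_force: 25.0
```

```bash
python3 jaw.py
```

```text
rail strip 345 (array([ 0.6591, -0.0296]), array([0.0056, 0.0449]), 80.14, 345)
in tool: y at x=0: 0.0013 angle -0.26 [0.02398607 0.00119639 0.18084954]
0.1 230 [(-6, 12), (-4, 9), (-2, 3), (0, 3), (2, 3), (4, 6), (6, 12), (8, 40), (10, 93), (12, 49)]
0.11 116 [(-8, 1), (-6, 26), (-4, 12), (-2, 8), (6, 10), (8, 9), (10, 6), (12, 10), (14, 34)]
0.12 101 [(-8, 36), (-6, 8), (-4, 6), (6, 1), (8, 9), (12, 6), (14, 24), (16, 11)]
0.13 84 [(-10, 21), (-8, 5), (-6, 9), (-4, 1), (8, 2), (10, 3), (12, 1), (14, 7), (16, 29), (18, 6)]
0.14 71 [(-12, 6), (-10, 21), (-8, 8), (-6, 7), (10, 3), (14, 1), (16, 5), (18, 20)]
t 31.62 p [ 0.6812 -0.0348  0.2522] yaw 79.97 | roll -0.0003 tx 0.003 ty 0.011 tz 0.311 w 0.428 gf 25.0 f [-0.5 -0.5 -1. ]
```

{"api": "jog_arm", "payload": {"series": [{"claw":1,"tx":0,"ty":0,"tz":0.06,"roll":0},{"claw":1,"tx":0,"ty":0,"tz":0.06,"roll":0},{"claw":1,"tx":0,"ty":0,"tz":0.06,"roll":0},{"claw":1,"tx":0,"ty":0,"tz":0.06,"roll":0},{"claw":1,"tx":0,"ty":0,"tz":0.06,"roll":0},{"claw":1,"tx":0,"ty":0,"tz":0.01,"roll":0},{"claw":1,"tx":0,"ty":0,"tz":0,"roll":0},{"claw":1,"tx":0,"ty":0,"tz":0,"roll":0}]}}

```text
time_s: 32.28
position: [0.6809, -0.0356, 0.1889]
tool_rot: [0.088, 0.996, -0.0, -0.0]
ft_force: [-0.1, 1.3, -0.3]
width: 0.426
grasp_force: 25.0
```

```bash
python3 jaw.py
```

```text
rail strip 665 (array([ 0.6816, -0.0317]), array([0.0245, 0.09  ]), 79.11, 665)
in tool: y at x=0: 0.0019 angle 0.06 [0.02157513 0.00212287 0.1182459 ]
0.1 228 [(-6, 13), (-4, 9), (-2, 3), (0, 5), (2, 2), (4, 8), (6, 13), (8, 66), (10, 88), (12, 21)]
0.11 443 [(-8, 13), (-6, 17), (-4, 11), (-2, 44), (0, 120), (2, 122), (4, 43), (6, 11), (8, 8), (10, 8), (12, 28), (14, 18)]
0.12 99 [(-10, 16), (-8, 18), (-6, 9), (-4, 5), (6, 2), (8, 8), (12, 7), (14, 22), (16, 12)]
0.13 85 [(-10, 22), (-8, 8), (-6, 8), (-4, 1), (8, 4), (10, 1), (12, 1), (14, 8), (16, 31), (18, 1)]
0.14 71 [(-12, 21), (-10, 7), (-8, 8), (-6, 5), (10, 3), (14, 2), (16, 13), (18, 12)]
t 32.33 p [ 0.6811 -0.0356  0.1895] yaw 79.91 | roll -0.001 tx 0.003 ty 0.015 tz -0.003 w 0.431 gf 25.0 f [-0.  -0.3 -0.8]
```

Rail sits centred between the jaws; release and rise.

{"api": "jog_arm", "payload": {"series": [{"claw":0,"tx":0,"ty":0,"tz":0,"roll":0},{"claw":0,"tx":0,"ty":0,"tz":0,"roll":0},{"claw":0,"tx":0,"ty":0,"tz":0,"roll":0},{"claw":0,"tx":0,"ty":0,"tz":0,"roll":0},{"claw":0,"tx":0,"ty":0,"tz":0,"roll":0},{"claw":0,"tx":0,"ty":0,"tz":-0.1,"roll":0},{"claw":0,"tx":0,"ty":0,"tz":-0.2,"roll":0},{"claw":0,"tx":0,"ty":0,"tz":-0.2,"roll":0}]}}

```text
time_s: 33.0
position: [0.6799, -0.0357, 0.2888]
tool_rot: [0.088, 0.996, -0.0, -0.002]
ft_force: [1.0, -0.0, 0.2]
width: 0.98
grasp_force: 0.0
```

{"api": "jog_arm", "payload": {"series": [{"claw":0,"tx":0,"ty":0.15,"tz":-0.1,"roll":0},{"claw":0,"tx":0,"ty":0.2,"tz":0,"roll":0},{"claw":0,"tx":0,"ty":0.2,"tz":0,"roll":0},{"claw":0,"tx":0,"ty":0.2,"tz":0,"roll":0},{"claw":0,"tx":0,"ty":0,"tz":0,"roll":0},{"claw":0,"tx":0,"ty":0,"tz":0,"roll":0},{"claw":0,"tx":0,"ty":0,"tz":0,"roll":0},{"claw":0,"tx":0,"ty":0,"tz":0,"roll":0}]}}

```text
time_s: 33.67
position: [0.7071, 0.1101, 0.3092]
tool_rot: [0.089, 0.996, -0.001, 0.0]
ft_force: [0.2, 0.4, 0.0]
width: 1.0
grasp_force: 0.0
```

Run:
```python
from chk import *
m=inb(P,.62,.75,-.1,.03,.1,.17); print("clip",rect(P,m),P[m].max(0))
go(.68,-.03,.3,80)
i,_=snap("scene"); j,_=snap("wrist")
a=cv2.resize(i[130:300,180:490],(620,340)); b=cv2.resize(j,(400,250)); c=np.zeros((590,620,3),np.uint8); c[:340]=a; c[340:,:400]=b; save("fin",c)
```

```text
cup (array([ 0.678 , -0.0286]), array([0.0432, 0.0397]), 13.81, 148) 0.09761554955093411
cup (array([ 0.5894, -0.2463]), array([0.0659, 0.0669]), 20.62, 437) 0.09384846825596965
cup (array([ 0.4739, -0.2567]), array([0.0663, 0.0653]), 1.09, 452) 0.09420782826932374
cup (array([ 0.3195, -0.4035]), array([0.0329, 0.0365]), 89.93, 141) 0.0978715358167104Traceback (most recent call last):
  File "<stdin>", line 1, in <module>
  File "chk.py", line 7, in <module>
    m=inb(P,.54,.66,.14,.235,.1,.17); print("clip",rect(P,m),P[m].max(0))
                                                             ~~~~~~~~^^^
    return umr_maximum(a, axis, None, out, keepdims, initial, where)
ValueError: zero-size array to reduction operation maximum which has no identity
```

Run:
```python
from rect import *
i,P=snap("top"); m=inb(P,.62,.75,-.1,.03,.1,.17); print("clip",rect(P,m),P[m].max(0))
for c in((.5894,-.2463),(.4739,-.2567)):
    m=inb(P,c[0]-.025,c[0]+.025,c[1]-.025,c[1]+.025,.08,.11); q=P[m]; print(c,np.linalg.lstsq(np.c_[q[:,:2]-c,np.ones(len(q))],q[:,2],rcond=None)[0].round(4))
go(.68,-.03,.3,80)
i,_=snap("scene"); j,_=snap("wrist")
c=np.zeros((590,620,3),np.uint8); c[:340]=cv2.resize(i[130:300,180:490],(620,340)); c[340:,:400]=cv2.resize(j,(400,250)); save("fin",c)
```

```text
clip (array([ 0.6814, -0.0291]), array([0.0486, 0.0363]), 80.95, 150) [ 0.70038277 -0.00423263  0.15956087]
(0.5894, -0.2463) [0.0089 0.0081 0.0949]
(0.4739, -0.2567) [ 0.0287 -0.014   0.0945]
t 33.77 p [0.7072 0.11   0.3094] yaw 79.76 | roll -0.0027 tx 0.012 ty -0.713 tz 0.047 w 1.002 gf 0.0 f [-0.4  0.7 -0.2]
```

View pics/fin.png

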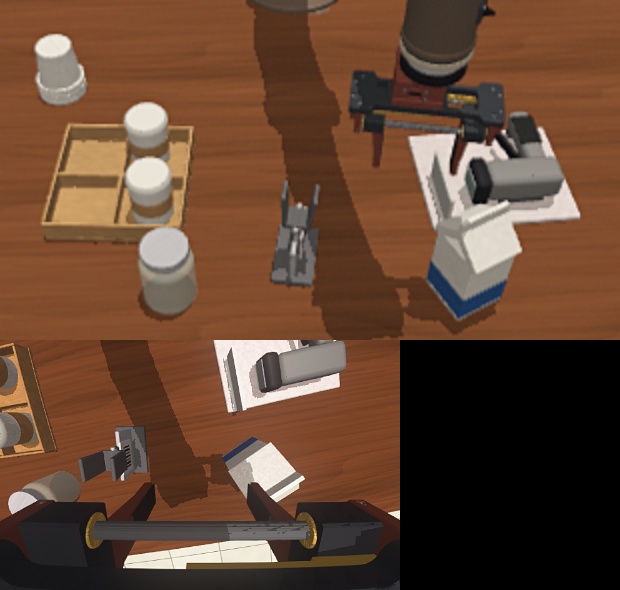

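The picture shows the clip back mid-rail at about (295, 240) px. Both cups stand upright in their own cells at (147, 130) and (150, 190), and the arm is clear of everything, so I'm handing in.

```bash
python3 -c "
from rig import *
print(sign_off())"
```

```text
the job is handed in; nothing more can be done
None
```

I completed every step and handed the job in at about 34 s; sign-off gave no verdict. The order was opened and closed with full trigger squeezes, both lidded drinks (only two were there) stand upright in separate carrier cells, the tag is clipped back on the middle of its rail, and I left the creamer, jar and spare cups alone. One cup shifted about 2 cm inside its cell near the end but stayed upright.

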